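Prick two shell dots on a rack-and-pinion feed slide

TASK

Two small white shell dots on the cobalt lacquer panel need a punch mark in their middle. Crank the leaning handwheel clockwise until the dot nearer to the punch stands with its middle under the point, press the brass cap of the punch fully down and let it rise again; then crank on to the farther dot, prick it the same way and leave the panel there with the punch up. Prick the panel nowhere else, move the carriage by the handwheel only without touching carriage or panel, and leave the other things on the counter where they are.

Things in the scene. Friction and masses are not known exactly. Their poses are not given: they have to be found in the camera images.
- slide_bed: Fixed grey-green cast bed of the feed slide, 300 x 120 mm. Origin on the counter under the bed's middle; z up, x away from the handwheel side, y along the slide (left as seen from the handwheel). The dots and the punch point always lie at its x = 0. The carriage on it is 200 mm long, 120 mm deep; the cobalt panel's top is 76 mm above the counter, brass fittings reach 83 mm.
- carriage: The sliding carriage with the rack, the cobalt lacquer panel (170 x 90 mm) and its brass ledges. Not to be touched. It moves along the bed's -y (to the right seen from the handwheel) by 10 mm for each radian the handwheel turns clockwise; origin as for slide_bed when the wheel is at 0.
- dot_1 (a point): Centre, on the panel's top, of the shell dot that is nearer to the punch point at the start and is pricked first: white disc 10 mm across with a thin gold line through it across the panel. At the start it stands 8 to 26 mm from the punch point, to its left (bed's +y). Moves with the carriage.
- dot_2 (a point): Centre of the second, farther shell dot, alike, 20 mm to the left (bed's +y) of dot_1. Moves with the carriage.
- wheel (a joint): Angle of the handwheel, rad: 0 at the start, grows when turned clockwise as seen from above looking along the shaft, range -0.8 to 5.6. It turns stiffly (0.07 to 0.1 N m) and stays where it is left; it can be turned back if it has gone too far. A rack and pinion drives the carriage: 10 mm per rad, without play.
- wheel_grip (a point): Centre of the steel disc handwheel, half-way through its rim: 60 mm across, rim 14 mm thick. z is the shaft, leaning 30 degrees from vertical to the front (bed's -x), pointing up out of the wheel's face; x and y turn with the wheel. A black handle 11 mm thick stands on the face 20 mm from the axis, its top 25 mm above this centre. Room for fingers all round, 30 mm outward and to 28 mm below.
- punch (a joint): Travel of the spring punch, m: 0 when up, 0.009 fully down with its point on the panel. The spring pushes it back up; it takes 2 N to start and 6 N fully down.
- punch_cap (a point): Middle of the flat top of the round brass cap of the punch, 27 mm across, 206 mm above the counter when up. Pressed straight down. Its arm and column (across the bed from the wheel, to its right) stay below 186 mm.
- punch_tip (a point): The point of the punch, on the same upright axis, 121 mm below the cap's top; 9 mm above the panel when up. The stand is fixed, so only the panel can be moved to it.
- lacquer_box: Bystander: closed cobalt-blue lacquer box, 89 x 129 x 55 mm, with a shell disc on its lid; well beyond the handwheel, to its left. Origin under its middle.
- caliper: Bystander: brass spring caliper lying flat, about 110 x 80 x 8 mm, with a coiled bow; left of the handwheel. Origin under its coiled bow.
- pumice: Bystander: grey pumice block, 60 x 95 x 42 mm; behind the slide. Origin under its middle.
- flatweight: Bystander: black iron flatweight 60 x 85 x 22 mm with a round knob, 51 mm high in all, 0.9 kg; out in front of the handwheel. Origin under its middle.
- shell_dish: Bystander: small white dish of shell chips, 80 mm across, 26 mm high; behind the punch stand. Origin under its middle.
- scraper: Bystander: flat brown horn scraper, 55 x 95 x 4 mm, lying on the counter; right of the handwheel. Origin under its middle.
There are look-alikes about, which are no part of the job. What is shaped like the part that bears punch but green is not meant.

How it is judged:
By the outcome, as a careful person would: the job done as asked, in the order asked, and still so for the second after the job is handed in, with the robot touching nothing.
It also fails if it takes over 72 s, if anything falls off the work surface, if the arm or the gripper's body presses on something with over 40 N, if the wrist force passes 120 N, or if a joint passes its speed limit or range.

ROBOT

A 6-joint arm with a two-finger parallel gripper is mounted at the origin on the work surface. World frame = base frame: x ahead of the robot, y to its left, z up, the work surface at z = 0. Lengths are in m, angles in rad, forces in N, time in s.
With the tool pointing down it reaches from about 0.35 to 0.775 m from the base axis. Payload 7.3 kg.
Tool frame: the origin (TCP) lies between the finger pads; the fingertips stand 25 mm ahead of it and the grasp point (between the pads) lies 6 mm ahead of it; y points along the fingers, z is the direction in which the jaws open and shut, and the axes are right-handed (so a half turn about y gives the same grasp; the last joint's range is limited). The gripper opens to 92 mm and grips with 3 to 60 N. Pads are 19 mm wide; open, the fingers measure 130 mm over their backs; the gripper's body (75 mm by 190 mm) begins 47 mm behind the grasp point.
Start: joints at [-1.456, 0.342, 1.524, -0, 1.275, -0.146], TCP at [0.135, -0.507, 0.252] pointing down, gripper open.
Joint ranges: [-2.53, 2.53], [-0.77, 2.02], [0.04, 2.7], [-1, 4.14], [0.28, 2.66], [-3.11, 3.11]. Speed limits (rad/s): [2.57, 2.57, 3.14, 3.14, 3.14, 3.14].

INTERFACE

Orientations are given as [roll, pitch, yaw] about the fixed x, y, z axes, in that order (R = Rz(yaw) Ry(pitch) Rx(roll)).
In Python, from cell import sensors, read_camera, hand_in gives the robot as it stands. The module is installed in compiled form; this text tells all that it offers.
- The arm moves only by the tool send_rows, never from a script. Its argument "motion" is a list that holds one entry, the list of rows, each a list of 4 numbers: the shift along the tool's x, y, z in m, then the turn about the tool's y in degrees. In form: [[[tx, ty, tz, twist], ...]]. A call has 1 to 8 rows; each row is the pose to reach, as a shift and turn from the pose measured when the call began, along the tool's axes at that moment; what a row does not reach only later rows make up. A row lasts 1/10 s, in which the tool goes at most 50 mm and 8.59 degrees, less where a joint would pass 70% of its speed; a pose out of reach is approached as far as the arm can. A call with a gripper value outside its range is refused whole. "gripper" is the opening, from 0 (shut) to 1 (fully open), set as the call begins (left out, the last holds). The fingers move at their own pace and stop on an object; "grip_force" is the grip in N (left out, the last holds). Time passes only in rows, so rows that repeat a pose let the fingers close. It gives the time, the measured TCP pose, the force and the opening at its end, in the units of the state.
- sensors.observe(): the state, without advancing time (a new reading comes with each control period).
- read_camera(name): name is "side" or "top" or "wrist"; returns a dict with "frame" (384x512x3 uint8, red, green, blue), "fx", "fy", "cx", "cy" (pixels), "extrinsics" (4x4, takes a point from world to camera coordinates). Camera axes: x right, y up, looking along -z (the intrinsics and any distortion apply to the point x, -y, -z); pixel columns grow to the right and rows downward; lengths in m; the calibration is good to about 2 mm. A picture is of the moment at which its call begins. There is no depth.
- hand_in(): hands the job in, once; it reports no verdict.
The state is a dict: "time": time; "qpos": joint angles; "qvel": joint speeds; "joint_efforts": joint torques, N m; "tool_pos": TCP position; "tool_rot": TCP orientation; "contact_force": force on the tool from outside, world axes, zero at the start; "torque": the same for the moment, N m; "opening": finger opening in m.
Only numpy, scipy, OpenCV 4.12 (cv2) and the standard library are available. Lean on these libraries where they do the work, as an engineer would, in place of code of your own. Each camera call takes 0.05 s, during which the arm holds its last target.

## Working session

There is one attempt and no reset: what is moved stays moved. The work goes in short steps, Python scripts to look and compute and a tool call to move; the robot and the scene stay as the last step left them, time stands still between calls to the robot, and variables do not carry over. Pictures are saved under pics/ and viewed, and the job is handed in when it is done.

Besides the shell and the picture viewer there is one more tool, called as a command line: name --argument value ..., lists and objects as JSON in quotes. send_rows: Moves the arm, as the interface text tells. Its arguments: {"type":"object","properties":{"motion":{"type":"array"},"gripper":{"type":"number"},"grip_force":{"type":"number"}},"required":["motion"]}

```bash
mkdir -p pics
cat > h.py <<'E'
import numpy as np, cv2
from cell import sensors, read_camera, hand_in
def shot(name,fn):
    c=read_camera(name); cv2.imwrite('pics/'+fn+'.png',cv2.cvtColor(c['frame'],cv2.COLOR_RGB2BGR)); np.savez('pics/'+fn+'.npz',**c); return c
def load(fn): return dict(np.load('pics/'+fn+'.npz'))
def proj(c,p):
    E=c['extrinsics']; q=(E[:3,:3]@np.asarray(p,float).T).T+E[:3,3]
    q=np.atleast_2d(q); return np.c_[c['fx']*q[:,0]/-q[:,2]+c['cx'], c['fy']*-q[:,1]/-q[:,2]+c['cy']]
def ray(c,u,v):
    E=c['extrinsics'];R=E[:3,:3]; d=R.T@np.array([(u-c['cx'])/c['fx'],-(v-c['cy'])/c['fy'],-1.]); return -R.T@E[:3,3], d/np.linalg.norm(d)
def onplane(c,u,v,z):
    o,d=ray(c,u,v); return o+d*(z-o[2])/d[2]
def tri(c1,p1,c2,p2):
    o1,d1=ray(c1,*p1);o2,d2=ray(c2,*p2)
    s=np.linalg.lstsq(np.c_[d1,-d2],o2-o1,rcond=None)[0]
    a=o1+s[0]*d1;b=o2+s[1]*d2; return (a+b)/2,np.linalg.norm(a-b)
E
python3 - <<'E'
from h import *
np.set_printoptions(precision=4,suppress=True)
for n in ['side','top','wrist']:
    c=shot(n,n+'0'); print(n,{k:(v if k!='frame' else v.shape) for k,v in c.items()})
print(sensors.observe())
E
```

```text
side {'frame': (384, 512, 3), 'fx': 391.58249905289443, 'fy': 391.58249905289443, 'cx': 256.4550402702175, 'cy': 185.95000850272086, 'extrinsics': array([[-0.9552, -0.2958, -0.0127,  0.5121],
       [ 0.2017, -0.6816,  0.7034, -0.1454],
       [-0.2167,  0.6693,  0.7107, -1.1034],
       [ 0.    ,  0.    ,  0.    ,  1.    ]])}
top {'frame': (384, 512, 3), 'fx': 379.8459481363853, 'fy': 379.8459481363853, 'cx': 260.53708131134204, 'cy': 189.85902633211424, 'extrinsics': array([[-0.0198, -0.9998,  0.0035,  0.0804],
       [ 0.9872, -0.019 ,  0.1585, -0.5402],
       [-0.1584,  0.0066,  0.9874, -1.1541],
       [ 0.    ,  0.    ,  0.    ,  1.    ]])}
wrist {'frame': (384, 512, 3), 'fx': 300.89119053455585, 'fy': 300.89119053455585, 'cx': 253.06595700592982, 'cy': 190.19169775359484, 'extrinsics': array([[ 0.2577, -0.9662, -0.0008, -0.5248],
       [ 0.9212,  0.2459, -0.3017,  0.0384],
       [ 0.2917,  0.077 ,  0.9534, -0.3915],
       [ 0.    ,  0.    ,  0.    ,  1.    ]])}
{'time': 0.15, 'qpos': array([-1.456 ,  0.3426,  1.5248, -0.    ,  1.2754, -0.146 ]), 'qvel': array([-0.0003, -0.0025, -0.0032, -0.0003, -0.002 ,  0.0011]), 'joint_efforts': array([  0.0022, -43.147 , -24.4355,   0.0718,   0.0537,  -0.0001]), 'tool_pos': array([ 0.1354, -0.507 ,  0.2512]), 'tool_rot': array([-1.5719,  0.0002, -2.8808]), 'contact_force': array([ 0.0153,  0.2062, -0.9649]), 'torque': array([-0.011 ,  0.0173, -0.0408]), 'opening': 0.09161854804346893}
```

View pics/side0.png

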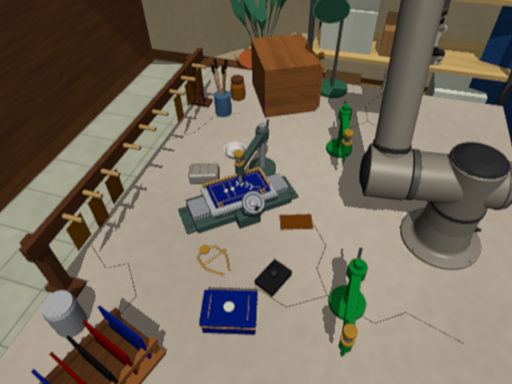

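View pics/top0.png

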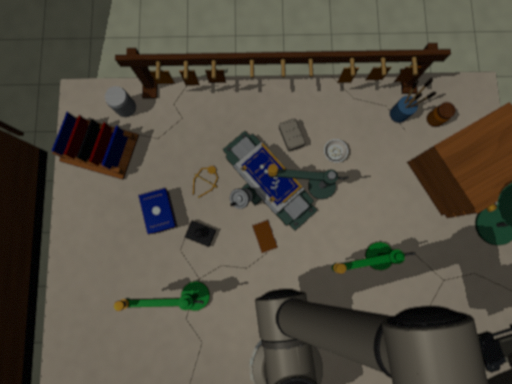

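View pics/wrist0.png

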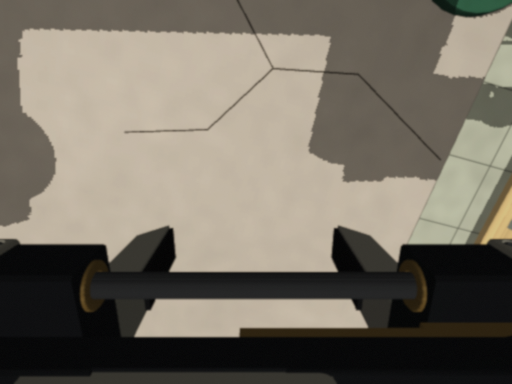

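The real punch stand is grey-green, at top (275,172) and side (240,155). The two bright green stands, at top (195,297) and (378,255), are the look-alikes. I'll confirm this in an enlarged crop.

Run:
```python
from h import *
a=cv2.imread('pics/top0.png')[120:240,210:360]; b=cv2.imread('pics/side0.png')[110:240,170:310]
cv2.imwrite('pics/c1.png',cv2.resize(a,None,fx=5,fy=5,interpolation=cv2.INTER_CUBIC))
cv2.imwrite('pics/c2.png',cv2.resize(b,None,fx=4.6,fy=4.6,interpolation=cv2.INTER_CUBIC)[:598])
```

```text
(no output)
```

View pics/c1.png

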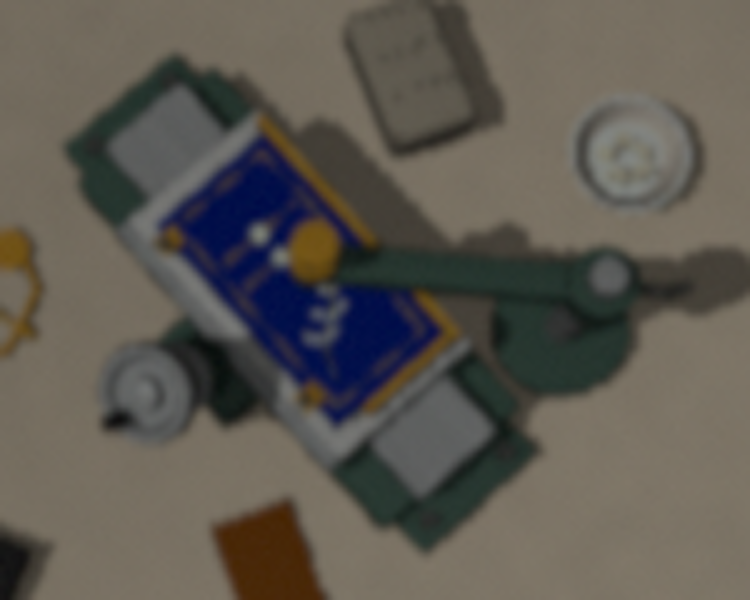

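View pics/c2.png

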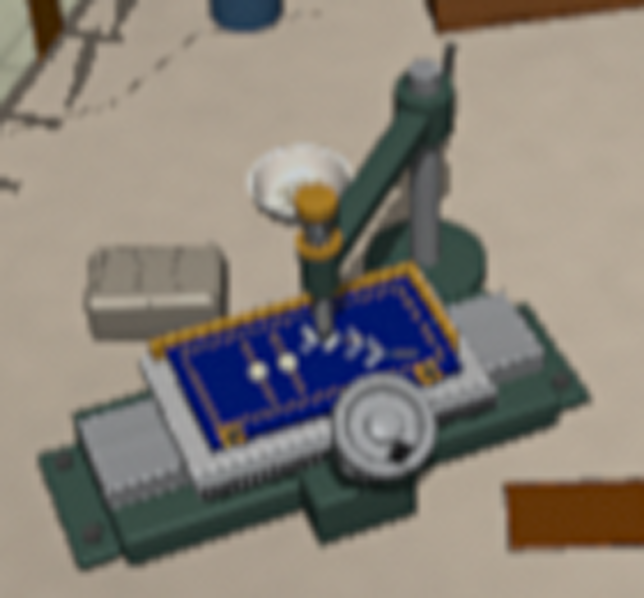

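The crops confirm it: the grey-green stand with the brass cap over the slide at top crop (316,247) is the real one. The dots are at (260,234) and (282,257), and the wheel is at (148,392). Next I'll compute positions.

Run:
```python
from h import *
np.set_printoptions(precision=4,suppress=True)
T=load('top0');S=load('side0')
# masks
def blobs(c,box,f,name,minA=4):
    x0,y0,x1,y1=box; im=c['frame'][y0:y1,x0:x1].astype(int); m=f(im).astype(np.uint8)
    n,l,s,ce=cv2.connectedComponentsWithStats(m)
    out=[(s[i,4],ce[i]+[x0,y0]) for i in range(1,n) if s[i,4]>=minA]
    print(name,out); return out
white=lambda i:(i.min(2)>140)
brass=lambda i:(i[...,0]>120)&(i[...,2]<60)
blobs(T,(255,160,272,176),lambda i:i.min(2)>110,'Tdots',2)
blobs(S,(220,182,238,196),lambda i:i.min(2)>120,'Sdots',2)
blobs(T,(264,160,282,180),lambda i:(i[...,0]>90)&(i[...,2]<60),'Tcap')
blobs(S,(230,146,248,162),lambda i:(i[...,0]>120)&(i[...,2]<80),'Scap')
tc=lambda u,v:(u/5+210-.4,v/5+120-.4); sc=lambda u,v:(u/4.6+170-.4,v/4.6+110-.4)
for a,b in [((260,234),(258,371)),((282,257),(288,363))]:
    print('dot',onplane(T,*tc(*a),.076),onplane(S,*sc(*b),.076),tri(T,tc(*a),S,sc(*b)))
print('cap',onplane(T,*tc(316,247),.200),onplane(S,*sc(316,194),.206))
print('wheel',tri(T,tc(148,390),S,sc(382,423)))
for p in [(68,150),(178,55),(540,450),(428,550)]: print('bed',onplane(T,*tc(*p),.015))
print('panel corners')
for p in [(263,135),(160,230),(450,335),(340,425)]: print(onplane(T,*tc(*p),.076))
print('tip side',onplane(S,*sc(326,336),.085))
```

```text
Tdots [(np.int32(2), array([261.5, 166. ]))]
Sdots [(np.int32(2), array([237. , 182.5])), (np.int32(9), array([232., 188.])), (np.int32(8), array([225.875, 190.125]))]
Tcap [(np.int32(13), array([278.6923, 162.    ])), (np.int32(73), array([272.1096, 169.3151]))]
Scap [(np.int32(48), array([238.0208, 153.1875]))]
dot [0.6098 0.0653 0.076 ] [0.6091 0.0636 0.076 ] (array([0.6089, 0.0652, 0.0778]), np.float64(0.000996174852284555))
dot [0.595 0.052 0.076] [0.5933 0.0516 0.076 ] (array([0.5941, 0.0519, 0.0763]), np.float64(0.0017527475888289897))
cap [0.5741 0.0359 0.2   ] [0.5744 0.0336 0.206 ]
wheel (array([0.5048, 0.1326, 0.1324]), np.float64(0.0019327999394688062))
bed [0.6822 0.1894 0.015 ]
bed [0.7456 0.1164 0.015 ]
bed [ 0.4787 -0.1117  0.015 ]
bed [ 0.4163 -0.0378  0.015 ]
panel corners
[0.6729 0.0621 0.076 ]
[0.6135 0.1271 0.076 ]
[ 0.5442 -0.05    0.076 ]
[0.4899 0.019  0.076 ]
tip side [0.5747 0.0302 0.085 ]
```

```bash
cat >> h.py <<'E'
from scipy.spatial.transform import Rotation as Ro
PSI=np.deg2rad(41.0)
bx=np.array([np.sin(PSI),-np.cos(PSI),0]); by=np.array([np.cos(PSI),np.sin(PSI),0]); SH=np.array([0,0,np.cos(np.pi/6)])-bx*.5
def shift(target,yaw=None):
    o=sensors.observe(); R=Ro.from_euler('xyz',o['tool_rot']).as_matrix()
    s=R.T@(np.asarray(target)-o['tool_pos']); tw=None
    if yaw is not None:
        d=(yaw-o['tool_rot'][2]+np.pi)%(2*np.pi)-np.pi; tw=-np.rad2deg(d)
    return s,tw
E
python3 - <<'E'
from h import *
np.set_printoptions(precision=4,suppress=True)
T=load('top0');S=load('side0')
# black handle
def dark(c,x0,y0,x1,y1,t):
    im=c['frame'][y0:y1,x0:x1].max(2); ys,xs=np.where(im<t); return xs.mean()+x0,ys.mean()+y0,len(xs)
a=dark(T,229,198,240,208,32);b=dark(S,252,204,262,213,40);print(a,b)
h,e=tri(T,a[:2],S,b[:2]);print('handle',h,e)
w=np.array([0.5048,0.1326,0.1324])
d=h-w; ex=bx*np.cos(np.pi/6)+np.array([0,0,.5]); print('in wheel frame x,y,z',d@ex,d@by,d@SH)
for tgt in [(0.40,-0.30,0.38),(0.48,0.0,0.38)]: print(shift(tgt,np.deg2rad(139-8)))
print('wheel bed frame rel cap', (w-[.574,.035,.2])@bx,(w-[.574,.035,.2])@by)
E
```

```text
(np.float64(233.2), np.float64(203.6), 5) (np.float64(256.4), np.float64(207.8), 5)
handle [0.4883 0.1503 0.132 ] 0.0006249438021249989
in wheel frame x,y,z -0.02116338687616794 -0.0008290483988699984 0.01174780449034346
(array([-0.3091, -0.1286, -0.1319]), np.float64(63.94108041751308))
(array([-0.4637, -0.1283, -0.4011]), np.float64(63.94108041751308))
wheel bed frame rel cap -0.1190589398358856 0.011805458278057734
```

send_rows --motion '[[[0,-0.04,0,8],[0,-0.08,0,16],[0,-0.11,0,24],[0,-0.13,0,32],[0,-0.13,0,32]]]'

```text
time: 0.65
tool_pos: [0.1355, -0.5079, 0.3839]
tool_rot: [-1.567, 0.002, 2.842]
contact_force: [0.1, -0.8, -1.0]
opening: 0.0917
```

Run:
```python
from h import *
np.set_printoptions(precision=4,suppress=True)
o=sensors.observe(); print(o['time'],o['qpos'],o['tool_pos'],o['tool_rot'])
print(shift((.40,-.30,.38),np.deg2rad(131)),shift((.48,0,.38),np.deg2rad(131)))
```

```text
0.65 [-1.4559  0.2756  1.2597  0.      1.6019  0.4142] [ 0.1355 -0.5079  0.3839] [-1.5668  0.0018  2.8423]
(array([-0.1914,  0.0031, -0.2766]), np.float64(31.850484392280947)) (array([-0.1794,  0.0019, -0.5869]), np.float64(31.850484392280947))
```

send_rows --motion '[[[-0.02,0,-0.03,8],[-0.05,0,-0.07,16],[-0.08,0,-0.11,24],[-0.11,0,-0.15,32],[-0.14,0,-0.19,32],[-0.16,0,-0.23,32],[-0.18,0,-0.26,32],[-0.18,0,-0.28,32]]]'

```text
time: 1.45
tool_pos: [0.3923, -0.2909, 0.381]
tool_rot: [-1.569, 0.001, 2.291]
contact_force: [-0.6, 0.1, 0.2]
opening: 0.0919
```

Run:
```python
from h import *
np.set_printoptions(precision=4,suppress=True)
o=sensors.observe(); print(o['time'],o['qpos'],o['tool_pos'],o['tool_rot'])
print(shift((.49,.10,.38),np.deg2rad(131)))
```

```text
1.45 [-0.794   0.2038  1.3618 -0.0016  1.5754  1.6274] [ 0.3923 -0.2909  0.381 ] [-1.5692  0.0006  2.291 ]
(array([ 0.2294,  0.0003, -0.3312]), np.float64(0.26303014624620996))
```

send_rows --motion '[[[0.02,0,-0.03,0],[0.05,0,-0.07,0],[0.08,0,-0.11,0],[0.11,0,-0.16,0],[0.14,0,-0.2,0],[0.17,0,-0.25,0],[0.2,0,-0.29,0],[0.23,0,-0.33,0]]]'

```text
time: 2.25
tool_pos: [0.4849, 0.0857, 0.3787]
tool_rot: [-1.567, -0.001, 2.295]
contact_force: [1.3, -0.6, -0.1]
opening: 0.0919
```

send_rows --motion '[[[0,0,0,0],[0,0,0,0]]]'

```text
time: 2.45
tool_pos: [0.4844, 0.0867, 0.3769]
tool_rot: [-1.565, -0.003, 2.301]
contact_force: [-0.3, -0.7, 0.1]
opening: 0.0923
```

Run:
```python
from h import *
np.set_printoptions(precision=4,suppress=True)
o=sensors.observe(); print(o['time'],o['qpos'],o['tool_pos'],o['tool_rot'])
shot('wrist','w1'); shot('side','s1')
im=cv2.imread('pics/w1.png'); cv2.imwrite('pics/w1b.png',cv2.resize(im,(768,576)))
```

```text
2.45 [ 0.0225  0.2163  1.3567 -0.002   1.5751  2.4343] [0.4844 0.0867 0.3769] [-1.5646 -0.0027  2.3006]
```

View pics/w1b.png

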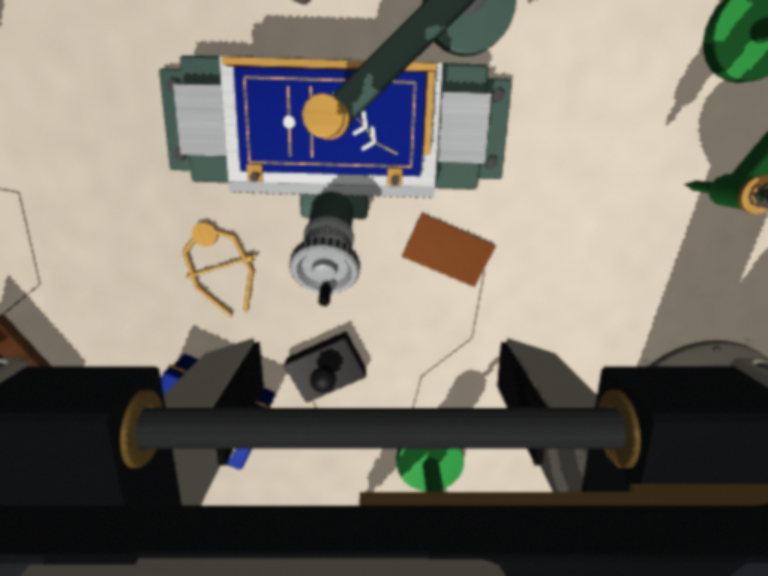

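Wrist view: wheel hub at (323,267) with the handle in front at (325,291), dot_2 at (289,122), the cap at (325,116) hiding dot_1, and gold lines at columns 289 and 312. Now I'll refine.

Run:
```python
from h import *
np.set_printoptions(precision=4,suppress=True)
T=load('top0');S=load('side0');W=load('w1')
wc=lambda u,v:((u+.5)/1.5-.5,(v+.5)/1.5-.5)
tc=lambda u,v:(u/5+210-.4,v/5+120-.4); sc=lambda u,v:(u/4.6+170-.4,v/4.6+110-.4)
P=lambda n,x:print(n,x)
P('dot2',onplane(W,*wc(289,122),.076)); 
a=onplane(W,*wc(289,86),.076);b=onplane(W,*wc(291,158),.076);P('line2',(a,b,np.rad2deg(np.arctan2(*(b-a)[:2]))))
a=onplane(W,*wc(311.5,86),.076);b=onplane(W,*wc(312,158),.076);P('line1',(a,b))
P('cap',onplane(W,*wc(325,116),.206))
f=W['frame'].astype(int); m=((f[...,0]>150)&(f[...,2]<110)&(f[...,0]-f[...,2]>70)).astype(np.uint8)
n,l,s,ce=cv2.connectedComponentsWithStats(m)
for i in range(1,n):
    if s[i,4]>150: print('brass',s[i],ce[i],onplane(W,*ce[i],.206))
a=onplane(W,*wc(222,61),.083);b=onplane(W,*wc(440,67),.083);d=a-b;P('ledge ang',(np.rad2deg(np.arctan2(d[1],d[0])),np.linalg.norm(d)))
P('wheel WT',tri(W,wc(323,267),T,tc(148,391))); P('wheel WS',tri(W,wc(323,267),S,sc(382,423)))
# handle dark
im=W['frame'][180:206,206:230].max(2); ys,xs=np.where(im<40); print('handle px',xs.mean()+206,ys.mean()+180,len(xs),xs.min()+206,xs.max()+206,ys.min()+180,ys.max()+180)
P('h WT',tri(W,(xs.mean()+206,ys.mean()+180),T,(233.2,203.6)));P('h WS',tri(W,(xs.mean()+206,ys.mean()+180),S,(256.4,207.8)))
im=W['frame'][150:210,185:245]; cv2.imwrite('pics/wh.png',cv2.resize(im[...,::-1],(600,600),interpolation=cv2.INTER_CUBIC))
```

```text
dot2 [0.6096 0.0657 0.076 ]
line2 (array([0.6282, 0.0421, 0.076 ]), array([0.5888, 0.089 , 0.076 ]), np.float64(-40.03364635175333))
line1 (array([0.6134, 0.0289, 0.076 ]), array([0.5743, 0.0761, 0.076 ]))
cap [0.5739 0.0357 0.206 ]
brass [148  38  83   7 391] [189.4399  41.1304] [0.6121 0.0284 0.206 ]
brass [271  42  20  61 317] [284.2902  65.1009] [ 0.5334 -0.0148  0.206 ]
brass [202  63  30  29 649] [215.7735  77.5732] [0.5742 0.0365 0.206 ]
brass [122 148  49  62 547] [143.3711 170.8318] [0.5722 0.1563 0.206 ]
ledge ang (np.float64(40.43010367424988), np.float64(0.1868264439026662))
wheel WT (array([0.5052, 0.1329, 0.1342]), np.float64(0.0006643442393370254))
wheel WS (array([0.5045, 0.1333, 0.1329]), np.float64(0.0016968947247727225))
handle px 216.34285714285716 195.1 70 214 220 189 202
h WT (array([0.4888, 0.1506, 0.1327]), np.float64(0.0006790042093379052))
h WS (array([0.4884, 0.1508, 0.1323]), np.float64(0.0011181175645167225))
```

View pics/wh.png

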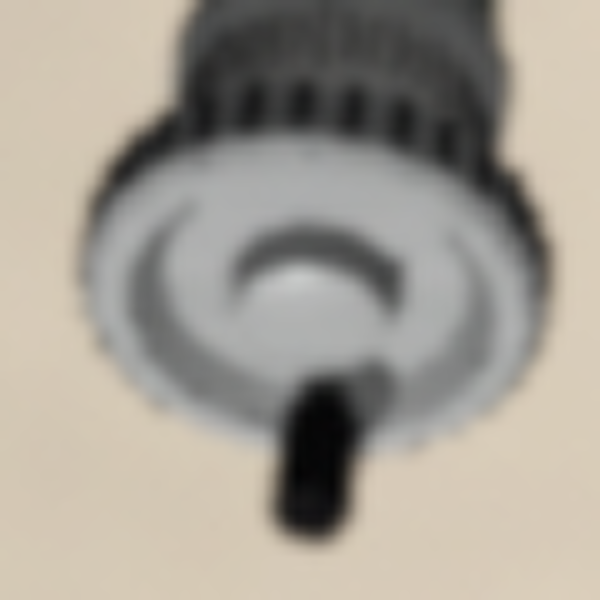

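```bash
sed -i 's/deg2rad(41.0)/deg2rad(40.4)/' h.py
cat >> h.py <<'E'
HUB=np.array([.5049,.1331,.1335]); C=HUB-.006*SH; ex=bx*np.cos(np.pi/6)+np.array([0,0,.5])
YAW=np.deg2rad(130.4); CAP=np.array([.574,.0358])
def crank(th,h=.0185): return C+.020*(-np.cos(th)*ex+np.sin(th)*by)+h*SH
E
python3 - <<'E'
from h import *
np.set_printoptions(precision=4,suppress=True)
p=crank(0);print(p,C); t=np.array([p[0],p[1],.1545]); print(t)
print(shift(t+[0,0,.08],YAW)); print(shift(t,YAW))
E
```

```text
[0.4896 0.151  0.1343] [0.5068 0.1308 0.1283]
[0.4896 0.151  0.1545]
(array([ 0.046 ,  0.1431, -0.0484]), np.float64(1.1365665239106508))
(array([ 0.0459,  0.2231, -0.0488]), np.float64(1.1365665239106508))
```

send_rows --motion '[[[0.01,0.03,-0.01,1.1],[0.03,0.06,-0.03,1.1],[0.046,0.09,-0.048,1.1],[0.046,0.12,-0.048,1.1],[0.046,0.14,-0.048,1.1],[0.046,0.14,-0.048,1.1],[0.046,0.14,-0.048,1.1]]]'

```text
time: 3.25
tool_pos: [0.4897, 0.1495, 0.2382]
tool_rot: [-1.566, -0.001, 2.275]
contact_force: [0.3, -0.2, 0.8]
opening: 0.0918
```

Run:
```python
from h import *
np.set_printoptions(precision=4,suppress=True)
o=sensors.observe(); print(o['time'],o['qpos'],o['tool_pos'],o['tool_rot'])
p=crank(0); t=np.array([p[0],p[1],.1545]);print(shift(t,YAW))
shot('wrist','w2')
im=cv2.imread('pics/w2.png'); cv2.imwrite('pics/w2b.png',cv2.resize(im,(768,576)))
```

```text
3.25 [ 0.1475  0.3327  1.5771 -0.0018  1.2367  2.5855] [0.4897 0.1495 0.2382] [-1.5657 -0.0012  2.275 ]
(array([ 0.0012,  0.0837, -0.0013]), np.float64(-0.05482626207067867))
```

View pics/w2b.png

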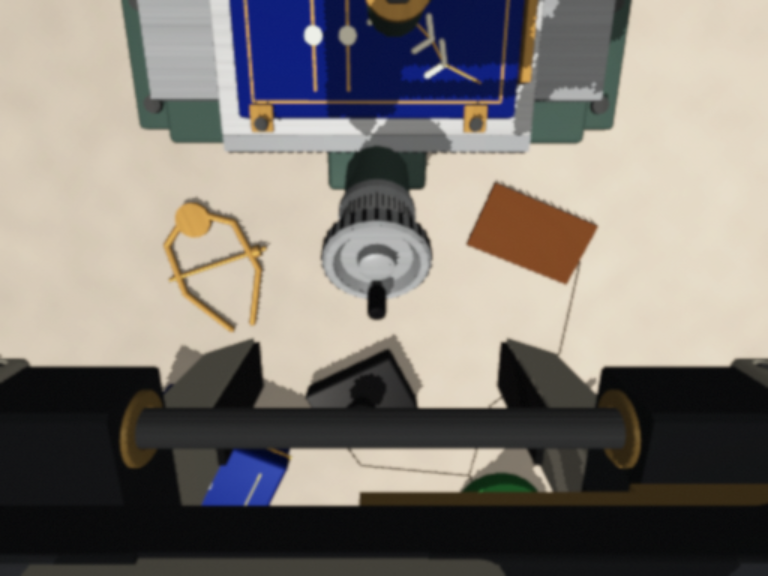

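Both dots now show, at (313,35) and (347,35), and the handle at (376,300) is centred between the fingers. Descending now.

send_rows --motion '[[[0.001,0.02,-0.001,0],[0.001,0.045,-0.001,0],[0.001,0.065,-0.001,0],[0.001,0.08,-0.001,0],[0.001,0.084,-0.001,0],[0.001,0.084,-0.001,0]]]'

```text
time: 3.9
tool_pos: [0.4906, 0.1507, 0.1557]
tool_rot: [-1.568, 0.0, 2.275]
contact_force: [0.0, 0.3, 0.3]
opening: 0.0921
```

Run:
```python
from h import *
np.set_printoptions(precision=4,suppress=True)
W=load('w2'); wc=lambda u,v:((u+.5)/1.5-.5,(v+.5)/1.5-.5)
f=W['frame'][10:40,195:245].astype(int); m=((f.min(2)>100)&(f.max(2)-f.min(2)<60)).astype(np.uint8); n,l,s,ce=cv2.connectedComponentsWithStats(m)
for i in range(1,n):
    if s[i,4]>20:
        p=onplane(W,*(ce[i]+[195,10]),.076); print(s[i],ce[i]+[195,10],p,(p[:2]-CAP)@bx[:2],(p[:2]-CAP)@by[:2])
o=sensors.observe(); print(o['time'],o['tool_pos'],o['tool_rot'],o['contact_force'])
p=crank(0); t=np.array([p[0],p[1],.1545]);print(shift(t,YAW))
shot('wrist','w3');shot('side','s3')
a=cv2.imread('pics/w3.png');b=cv2.imread('pics/s3.png')[130:250,170:330]
cv2.imwrite('pics/w3b.png',np.vstack([a[120:,:],]));cv2.imwrite('pics/s3b.png',cv2.resize(b,None,fx=4,fy=4,interpolation=cv2.INTER_CUBIC))
```

```text
[  7   0  13  30 170] [208.2706  23.0176] [0.6103 0.0656 0.076 ] 0.0008052218103749491 0.04692331555782362
[ 31   7  12  13 120] [231.2833  23.2333] [0.5948 0.0527 0.076 ] 0.0006364119179311045 0.026798659598109818
3.9 [0.4906 0.1507 0.1557] [-1.5682  0.0003  2.2746] [0.0025 0.3338 0.3383]
(array([0.0009, 0.0012, 0.0005]), np.float64(-0.07592440144476229))
```

View pics/w3.png

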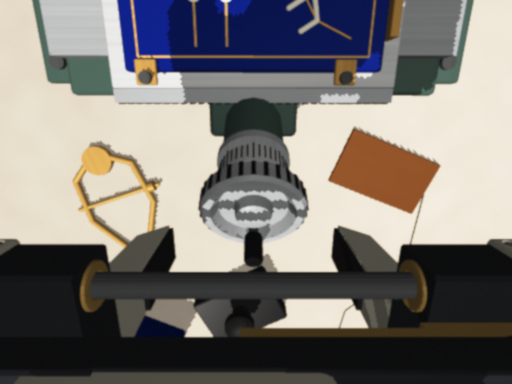

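View pics/s3b.png

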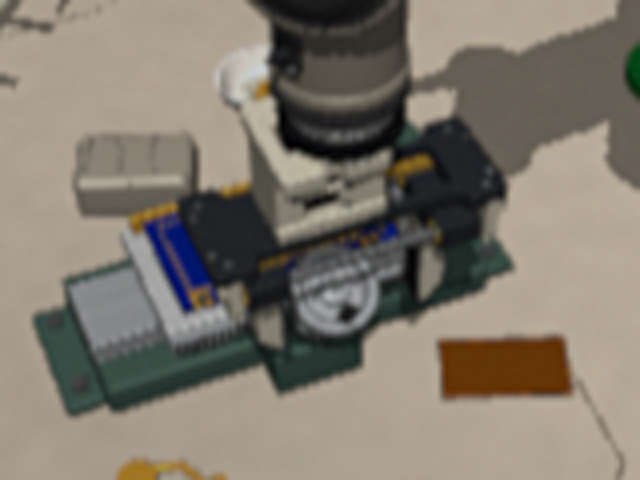

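send_rows --motion '[[[0.001,0.001,0,0],[0.001,0.001,0,0],[0.001,0.001,0,0],[0.001,0.001,0,0],[0.001,0.001,0,0],[0.001,0.001,0,0]]]' --gripper 0 --grip_force 15

```text
time: 4.6
tool_pos: [0.4903, 0.1517, 0.1553]
tool_rot: [-1.569, 0.001, 2.275]
contact_force: [0.6, 0.1, 0.7]
opening: 0.0483
```

send_rows --motion '[[[0,0,0,0],[0,0,0,0],[0,0,0,0],[0,0,0,0]]]'

```text
time: 5.0
tool_pos: [0.4902, 0.1517, 0.1552]
tool_rot: [-1.569, 0.001, 2.275]
contact_force: [0.1, 0.5, 0.7]
opening: 0.0168
```

Run:
```python
from h import *
np.set_printoptions(precision=4,suppress=True)
o=sensors.observe(); print(o['time'],o['tool_pos'],o['tool_rot'],o['contact_force'],o['torque'],o['opening'])
shot('wrist','w4')
print(np.array([[-17.3*(1-np.cos(t)),-10*(1-np.cos(t)),-20*np.sin(t)] for t in np.arange(0.1,5,.1)]).round(1).tolist())
```

```text
5.0 [0.4902 0.1517 0.1552] [-1.5692  0.001   2.2749] [0.064  0.5431 0.7337] [0.1644 0.0218 0.0294] 0.016778747472611565
[[-0.1, -0.0, -2.0], [-0.3, -0.2, -4.0], [-0.8, -0.4, -5.9], [-1.4, -0.8, -7.8], [-2.1, -1.2, -9.6], [-3.0, -1.7, -11.3], [-4.1, -2.4, -12.9], [-5.2, -3.0, -14.3], [-6.5, -3.8, -15.7], [-8.0, -4.6, -16.8], [-9.5, -5.5, -17.8], [-11.0, -6.4, -18.6], [-12.7, -7.3, -19.3], [-14.4, -8.3, -19.7], [-16.1, -9.3, -19.9], [-17.8, -10.3, -20.0], [-19.5, -11.3, -19.8], [-21.2, -12.3, -19.5], [-22.9, -13.2, -18.9], [-24.5, -14.2, -18.2], [-26.0, -15.0, -17.3], [-27.5, -15.9, -16.2], [-28.8, -16.7, -14.9], [-30.1, -17.4, -13.5], [-31.2, -18.0, -12.0], [-32.1, -18.6, -10.3], [-32.9, -19.0, -8.5], [-33.6, -19.4, -6.7], [-34.1, -19.7, -4.8], [-34.4, -19.9, -2.8], [-34.6, -20.0, -0.8], [-34.6, -20.0, 1.2], [-34.4, -19.9, 3.2], [-34.0, -19.7, 5.1], [-33.5, -19.4, 7.0], [-32.8, -19.0, 8.9], [-32.0, -18.5, 10.6], [-31.0, -17.9, 12.2], [-29.9, -17.3, 13.8], [-28.6, -16.5, 15.1], [-27.2, -15.7, 16.4], [-25.8, -14.9, 17.4], [-24.2, -14.0, 18.3], [-22.6, -13.1, 19.0], [-20.9, -12.1, 19.6], [-19.2, -11.1, 19.9], [-17.5, -10.1, 20.0], [-15.8, -9.1, 19.9], [-14.1, -8.1, 19.6]]
```

View pics/w4.png

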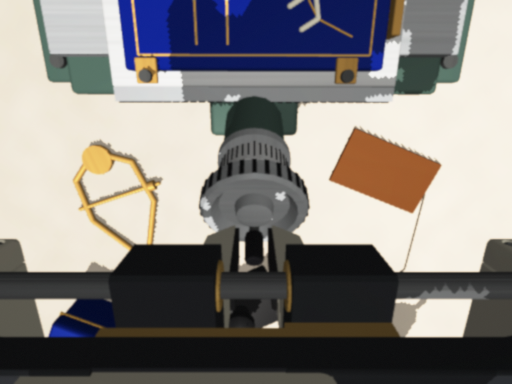

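send_rows --motion '[[[0,0,0,0],[0,0,0,0],[0,0,0,0]]]'

```text
time: 5.35
tool_pos: [0.4901, 0.1516, 0.1552]
tool_rot: [-1.569, 0.001, 2.275]
contact_force: [-1.0, -1.7, 0.3]
opening: 0.0102
```

send_rows --motion '[[[-0.0001,0,-0.002,0],[-0.0003,-0.0002,-0.004,0],[-0.0008,-0.0004,-0.0059,0],[-0.0014,-0.0008,-0.0078,0],[-0.0021,-0.0012,-0.0096,0],[-0.0021,-0.0012,-0.0096,0]]]'

```text
time: 5.95
tool_pos: [0.4954, 0.1562, 0.1549]
tool_rot: [-1.562, -0.004, 2.275]
contact_force: [-10.3, -0.4, 0.3]
opening: 0.01
```

```bash
cat >> h.py <<'E'
def lines(fn,z=.076):
    """gold line y positions rel. to cap along by, from wrist picture"""
def st():
    o=sensors.observe(); print(round(o['time'],2),o['tool_pos'],o['tool_rot'],'F',o['contact_force'],'M',o['torque'],o['opening']); return o
E
python3 - <<'E'
from h import *
np.set_printoptions(precision=4,suppress=True)
st(); shot('wrist','w5')
for n in ['w4','w5']:
    W=load(n); f=W['frame'].astype(int); row=f[30:40].mean(0); g=row[:,0]-row[:,2]
    xs=[i for i in range(150,330) if g[i]>20 and row[i,0]>90]; print(n,xs)
E
```

```text
5.95 [0.4954 0.1562 0.1549] [-1.5616 -0.0044  2.2748] F [-10.2595  -0.4404   0.3266] M [ 0.0147  1.6912 -0.1275] 0.009990974036750382
w4 [195, 196, 226, 227, 228]
w5 [150, 151, 210, 211, 212, 242, 243]
```

View pics/w5.png

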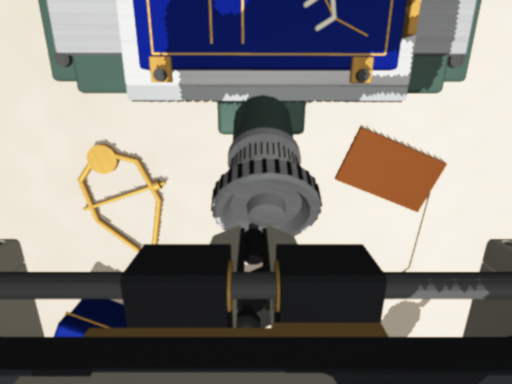

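```bash
cat >> h.py <<'E'
P0=np.array([.4901,.1516,.1552])
def ctgt(th): return P0+.020*((1-np.cos(th))*ex+np.sin(th)*by)
def plan(ths):
    o=sensors.observe(); R=Ro.from_euler('xyz',o['tool_rot']).as_matrix()
    d=o['tool_pos']-P0; print('theta now',np.arctan2(d@by,.02-d@ex),'r',np.hypot(d@by,.02-d@ex),'off-plane',d@SH)
    rt=-np.rad2deg((YAW-o['tool_rot'][2]+np.pi)%(2*np.pi)-np.pi)
    for t in ths: print(round(t,2),(R.T@(ctgt(t)-o['tool_pos'])).round(4).tolist(),round(rt,1))
E
python3 - <<'E'
from h import *
plan(np.arange(.55,1.7,.15))
E
```

```text
theta now 0.3338540195869692 r 0.021407063487073722 off-plane -0.00014532554013888386
0.55 [-0.0027, -0.0018, -0.0034] -0.1
0.7 [-0.0042, -0.0027, -0.0058] -0.1
0.85 [-0.006, -0.0037, -0.008] -0.1
1.0 [-0.0081, -0.005, -0.0098] -0.1
1.15 [-0.0103, -0.0063, -0.0112] -0.1
1.3 [-0.0128, -0.0077, -0.0122] -0.1
1.45 [-0.0153, -0.0092, -0.0128] -0.1
1.6 [-0.0179, -0.0107, -0.0129] -0.1
```

send_rows --motion '[[[-0.0027,-0.0018,-0.0034,0],[-0.0042,-0.0027,-0.0058,0],[-0.006,-0.0037,-0.008,0],[-0.0081,-0.005,-0.0098,0],[-0.0103,-0.0063,-0.0112,0],[-0.0128,-0.0077,-0.0122,0],[-0.0153,-0.0092,-0.0128,0],[-0.0153,-0.0092,-0.0128,0]]]'

```text
time: 6.8
tool_pos: [0.5129, 0.1535, 0.1625]
tool_rot: [-1.557, -0.009, 2.275]
contact_force: [-5.4, 2.9, -3.3]
opening: 0.0098
```

Run:
```python
from h import *
np.set_printoptions(precision=4,suppress=True)
st();plan(np.arange(1.3,2.7,.15)); shot('wrist','w6')
```

```text
6.8 [0.5129 0.1535 0.1625] [-1.5574 -0.009   2.2749] F [-5.4205  2.9213 -3.2731] M [ 0.5421  0.9223 -0.0576] 0.0097912440688612
theta now 1.315832343756748 r 0.019234402302178478 off-plane -0.0003322085546703865
1.3 [0.0006, -0.0, -0.0007] -0.1
1.45 [-0.0019, -0.0015, -0.0012] -0.1
1.6 [-0.0045, -0.0031, -0.0013] -0.1
1.75 [-0.0071, -0.0046, -0.001] -0.1
1.9 [-0.0096, -0.006, -0.0002] -0.1
2.05 [-0.012, -0.0074, 0.001] -0.1
2.2 [-0.0142, -0.0087, 0.0025] -0.1
2.35 [-0.0161, -0.0098, 0.0045] -0.1
2.5 [-0.0178, -0.0108, 0.0068] -0.1
2.65 [-0.0192, -0.0116, 0.0093] -0.1
```

View pics/w6.png

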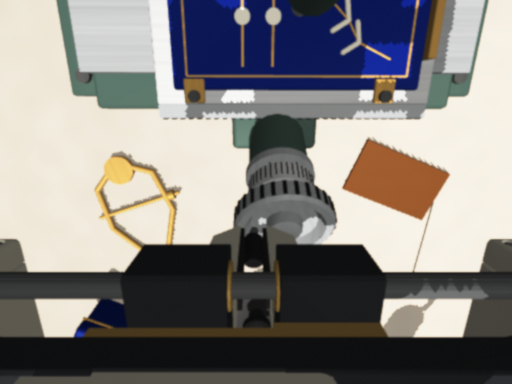

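send_rows --motion '[[[-0.0045,-0.0031,-0.0013,0],[-0.0071,-0.0046,-0.001,0],[-0.0096,-0.006,-0.0002,0],[-0.012,-0.0074,0.001,0],[-0.0142,-0.0087,0.0025,0],[-0.0142,-0.0087,0.0025,0]]]'

```text
time: 7.45
tool_pos: [0.5225, 0.1424, 0.1712]
tool_rot: [-1.563, -0.008, 2.274]
contact_force: [7.0, 5.6, -5.3]
opening: 0.0093
```

```bash
cat >> h.py <<'E'
def dots(fn,box=(150,0,330,40),thr=90):
    W=load(fn); x0,y0,x1,y1=box; f=W['frame'][y0:y1,x0:x1].astype(int); m=((f.min(2)>thr)&(f.max(2)-f.min(2)<60)).astype(np.uint8); n,l,s,ce=cv2.connectedComponentsWithStats(m)
    for i in range(1,n):
        if s[i,4]>25 and s[i,4]<700:
            p=onplane(W,*(ce[i]+[x0,y0]),.076); print(s[i],(ce[i]+[x0,y0]).round(1),p.round(4),'bx,by rel',((p[:2]-CAP)@bx[:2]*1e3).round(2),((p[:2]-CAP)@by[:2]*1e3).round(2))
E
python3 - <<'E'
from h import *
np.set_printoptions(precision=4,suppress=True)
st();plan(np.arange(2.0,3.2,.1)); shot('wrist','w7')
for n in ['w2','w6','w7']: print(n); dots(n)
cv2.imwrite('pics/w7b.png',cv2.resize(cv2.imread('pics/w7.png')[0:130,130:330],None,fx=4,fy=4,interpolation=cv2.INTER_CUBIC))
E
```

```text
7.45 [0.5225 0.1424 0.1712] [-1.5633 -0.0077  2.2743] F [ 6.9667  5.559  -5.3161] M [ 0.9459 -1.3015 -0.154 ] 0.009264905168596538
theta now 2.1521167844423665 r 0.02238478608645846 off-plane -0.00012394643561875054
2.0 [0.0035, 0.0019, 0.0005] -0.1
2.1 [0.002, 0.001, 0.0014] -0.1
2.2 [0.0005, 0.0002, 0.0025] -0.1
2.3 [-0.0008, -0.0006, 0.0038] -0.1
2.4 [-0.0021, -0.0013, 0.0052] -0.1
2.5 [-0.0032, -0.0019, 0.0067] -0.1
2.6 [-0.0041, -0.0025, 0.0084] -0.1
2.7 [-0.0049, -0.003, 0.0102] -0.1
2.8 [-0.0056, -0.0033, 0.012] -0.1
2.9 [-0.0061, -0.0036, 0.0139] -0.1
3.0 [-0.0064, -0.0038, 0.0159] -0.1
3.1 [-0.0066, -0.0039, 0.0179] -0.1
3.2 [-0.0066, -0.0038, 0.0199] -0.1
w2
[  0   0   7  40 196] [152.1  21.9] [0.6481 0.0967 0.076 ] bx,by rel 1.67 95.93
[ 52   2  13  38 198] [208.3  22.3] [0.6106 0.0652 0.076 ] bx,by rel 1.35 46.87
[125   9  15  27 122] [283.9  23.5] [0.5596 0.023  0.076 ] bx,by rel 0.43 -19.3
[ 76  17  12  13 124] [231.3  23.2] [0.5949 0.0527 0.076 ] bx,by rel 0.69 26.82
[143  26   5  14  50] [294.8  32.7] [0.5474 0.0221 0.076 ] bx,by rel -6.85 -29.16
w6
[ 84   0  17  26 257] [241.7  14.9] [0.6014 0.0576 0.076 ] bx,by rel 1.13 34.98
[115   6  17  20 242] [272.8  15.8] [0.5858 0.045  0.076 ] bx,by rel 0.68 14.94
w7
[97 35 13  5 47] [253.4  37.5] [0.5981 0.0507 0.076 ] bx,by rel 4.29 27.98
[127  35   9   5  32] [281.   37.6] [0.5836 0.0384 0.076 ] bx,by rel 4.22 9.05
```

View pics/w7b.png

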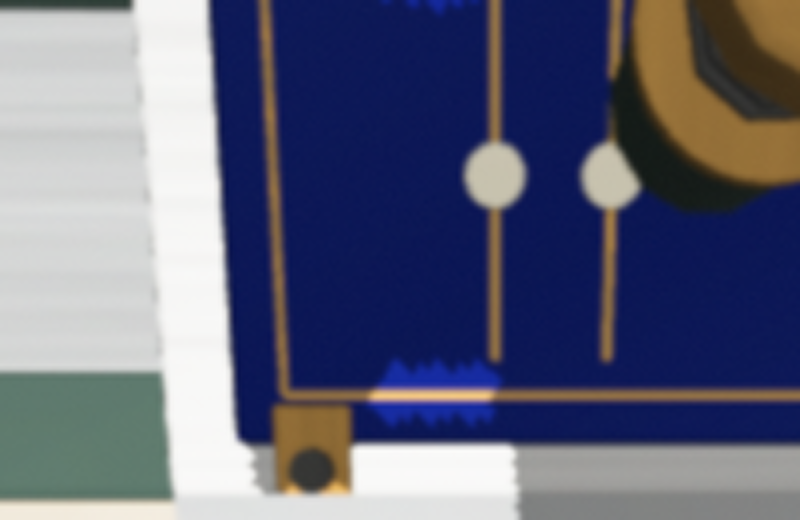

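Run:
```python
from h import *
dots('w7',(150,30,330,58))
W=load('w7')
```

```text
[ 96   5  16  18 212] [253.3  43.4] [0.5957 0.0535 0.076 ] bx,by rel 0.6 28.05
[125   5  15  18 183] [281.7  44. ] [0.5806 0.0411 0.076 ] bx,by rel 0.2 8.47
```

send_rows --motion '[[[-0.0008,-0.0006,0.0038,0],[-0.0021,-0.0013,0.0052,0],[-0.0032,-0.0019,0.0067,0],[-0.0032,-0.0019,0.0067,0],[-0.0032,-0.0019,0.0067,0]]]'

```text
time: 8.0
tool_pos: [0.5238, 0.1367, 0.1744]
tool_rot: [-1.573, -0.003, 2.274]
contact_force: [12.5, 4.0, -3.7]
opening: 0.0086
```

Run:
```python
from h import *
np.set_printoptions(precision=4,suppress=True)
st();plan(np.arange(2.4,3.2,.1)); shot('wrist','w8')
dots('w8',(150,15,330,65))
cv2.imwrite('pics/w8b.png',cv2.resize(cv2.imread('pics/w8.png')[0:130,130:330],None,fx=4,fy=4,interpolation=cv2.INTER_CUBIC))
```

```text
8.0 [0.5238 0.1367 0.1744] [-1.5733 -0.0026  2.2736] F [12.5038  3.9817 -3.6848] M [ 0.8139 -2.1228 -0.1089] 0.008558828740360578
theta now 2.4244903589373417 r 0.024343567961066313 off-plane 6.691661198252445e-06
2.4 [0.0031, 0.0018, 0.0025] -0.1
2.5 [0.002, 0.0012, 0.004] -0.1
2.6 [0.001, 0.0006, 0.0057] -0.1
2.7 [0.0002, 0.0001, 0.0075] -0.1
2.8 [-0.0005, -0.0003, 0.0093] -0.1
2.9 [-0.001, -0.0006, 0.0112] -0.1
3.0 [-0.0013, -0.0008, 0.0132] -0.1
3.1 [-0.0015, -0.0009, 0.0152] -0.1
3.2 [-0.0014, -0.0009, 0.0172] -0.1
[ 98  30  15  17 196] [254.6  53.1] [0.5937 0.0517 0.076 ] bx,by rel 0.66 25.28
[126  34  10  13  72] [279.7  55.9] [0.5789 0.0416 0.076 ] bx,by rel -1.26 7.54
```

View pics/w8b.png

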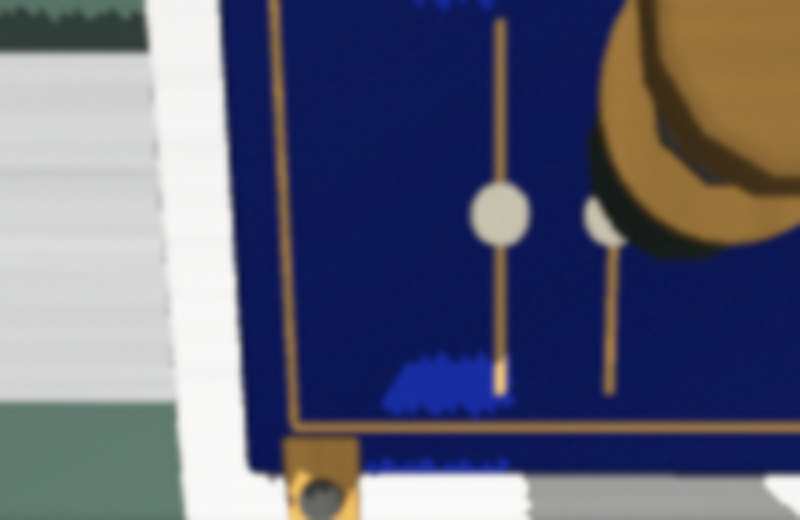

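The handle has slipped about 6 mm in the pads: the panel shows a wheel angle of 2.16 rad, but the TCP implies 2.42. I'll open, re-centre and grip harder.

send_rows --motion '[[[0,0,0,0],[0,0,0,0],[0,0,0,0],[0,0,0,0]]]' --gripper 0.5

```text
time: 8.45
tool_pos: [0.5235, 0.1366, 0.1743]
tool_rot: [-1.573, -0.003, 2.274]
contact_force: [-0.1, 0.7, -0.2]
opening: 0.0364
```

Run:
```python
from h import *
np.set_printoptions(precision=4,suppress=True)
o=st(); R=Ro.from_euler('xyz',o['tool_rot']).as_matrix(); print('shift',R.T@(ctgt(2.16)-o['tool_pos']))
shot('wrist','w9');shot('side','s9')
dots('w9',(150,15,330,65))
W=load('w9')
p=P0-[0,0,.0206]+.020*((1-np.cos(2.16))*ex+np.sin(2.16)*by); print('expected handle px',proj(W,p),proj(W,p+.006*SH))
```

```text
8.45 [0.5235 0.1366 0.1743] [-1.5727 -0.003   2.2736] F [-0.0624  0.7049 -0.1787] M [ 0.068  -0.0279 -0.0327] 0.03640479775633176
shift [ 0.0061  0.0035 -0.0009]
[ 97  29  15  18 198] [254.   52.6] [0.5938 0.0517 0.076 ] bx,by rel 0.69 25.37
[126  34  10  13  71] [279.5  55.8] [0.5787 0.0417 0.076 ] bx,by rel -1.42 7.36
expected handle px [[250.4425 252.3153]] [[250.3828 261.5047]]
```

View pics/w9.png

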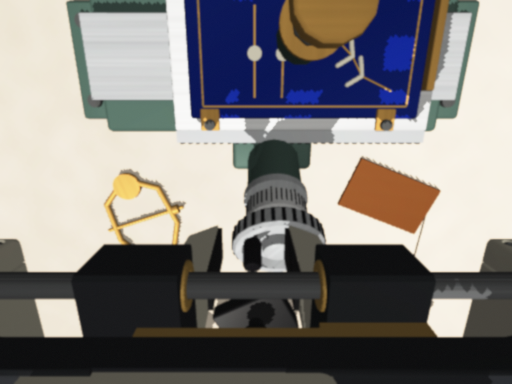

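send_rows --motion '[[[0.003,0.001,0,0],[0.006,0.0035,0,0],[0.006,0.0035,0,0]]]'

```text
time: 8.85
tool_pos: [0.5191, 0.1416, 0.1704]
tool_rot: [-1.572, -0.003, 2.274]
contact_force: [0.0, -0.1, 0.1]
opening: 0.0454
```

send_rows --motion '[[[0,0,0,0],[0,0,0,0],[0,0,0,0],[0,0,0,0],[0,0,0,0],[0,0,0,0]]]' --gripper 0 --grip_force 35

```text
time: 9.45
tool_pos: [0.5198, 0.1418, 0.1706]
tool_rot: [-1.574, -0.003, 2.274]
contact_force: [2.1, 1.8, -1.0]
opening: 0.0096
```

Run:
```python
from h import *
np.set_printoptions(precision=4,suppress=True)
o=st(); 
shot('wrist','w10'); dots('w10',(150,15,330,65))
plan(np.arange(2.2,2.9,.1))
```

```text
9.45 [0.5198 0.1418 0.1706] [-1.5738 -0.0029  2.2738] F [ 2.0677  1.7562 -1.0021] M [ 0.388  -0.4607 -0.0083] 0.009589461688026468
[ 98  18  15  18 210] [255.1  41.9] [0.5937 0.0517 0.076 ] bx,by rel 0.65 25.25
[127  21  14  15 121] [282.3  44.1] [0.5785 0.0406 0.076 ] bx,by rel -0.75 6.55
theta now 2.157741109864199 r 0.019490683294776615 off-plane -3.476553087609436e-05
2.2 [-0.0008, -0.0005, 0.0001] -0.1
2.3 [-0.0022, -0.0013, 0.0013] -0.1
2.4 [-0.0034, -0.002, 0.0027] -0.1
2.5 [-0.0045, -0.0027, 0.0042] -0.1
2.6 [-0.0055, -0.0032, 0.0059] -0.1
2.7 [-0.0063, -0.0037, 0.0077] -0.1
2.8 [-0.007, -0.0041, 0.0095] -0.1
```

send_rows --motion '[[[-0.0015,-0.0009,0.0007,0],[-0.0028,-0.0017,0.002,0],[-0.004,-0.0024,0.0035,0],[-0.005,-0.003,0.0051,0],[-0.0059,-0.0035,0.0068,0],[-0.0063,-0.0037,0.0077,0],[-0.0063,-0.0037,0.0077,0]]]'

```text
time: 10.2
tool_pos: [0.5195, 0.1332, 0.1742]
tool_rot: [-1.579, -0.003, 2.273]
contact_force: [7.3, 7.5, -6.9]
opening: 0.0094
```

Run:
```python
from h import *
np.set_printoptions(precision=4,suppress=True)
o=st(); 
shot('wrist','w11'); dots('w11',(150,15,330,75))
plan(np.arange(2.5,3.2,.1))
```

```text
10.2 [0.5195 0.1332 0.1742] [-1.5785 -0.0026  2.2732] F [ 7.312   7.5274 -6.9389] M [ 1.383  -1.4562 -0.1667] 0.009365813370931307
[ 96  30  15  17 197] [253.1  52.7] [0.5907 0.0491 0.076 ] bx,by rel 0.69 21.3
theta now 2.6172794462853304 r 0.02091796643494416 off-plane -9.690833468442873e-05
2.5 [0.0019, 0.001, -0.0015] -0.2
2.6 [0.0009, 0.0004, 0.0002] -0.2
2.7 [0.0001, -0.0001, 0.0019] -0.2
2.8 [-0.0006, -0.0005, 0.0038] -0.2
2.9 [-0.0011, -0.0008, 0.0057] -0.2
3.0 [-0.0014, -0.001, 0.0076] -0.2
3.1 [-0.0016, -0.0011, 0.0096] -0.2
3.2 [-0.0016, -0.0011, 0.0116] -0.2
```

send_rows --motion '[[[0,-0.0001,0.002,0],[-0.0004,-0.0003,0.0032,0],[-0.0004,-0.0003,0.0032,0],[-0.0004,-0.0003,0.0032,0]]]'

```text
time: 10.65
tool_pos: [0.5192, 0.132, 0.1746]
tool_rot: [-1.584, -0.001, 2.273]
contact_force: [8.4, 7.2, -5.7]
opening: 0.0089
```

Run:
```python
from h import *
np.set_printoptions(precision=4,suppress=True)
o=st(); 
shot('wrist','w12'); dots('w12',(150,15,330,75))
```

```text
10.65 [0.5192 0.132  0.1746] [-1.5835 -0.0014  2.2727] F [ 8.3726  7.247  -5.7049] M [ 1.2932 -1.427  -0.1164] 0.008870483735363281
[171  28   9   9  31] [325.8  47.2] [0.5542 0.0124 0.076 ] bx,by rel 4.97 -30.25
[ 96  31  15  17 197] [253.   54.3] [0.5902 0.0488 0.076 ] bx,by rel 0.61 20.72
```

Close now, with dot_2 at 20.7 mm. I'll release, rise, back away and check the tip against dot_1.

send_rows --motion '[[[0,0,0,0],[0,0,0,0],[0,0,0,0],[0,0,0,0],[0,0,0,0]]]' --gripper 0.6

```text
time: 11.2
tool_pos: [0.519, 0.1318, 0.1746]
tool_rot: [-1.583, -0.002, 2.273]
contact_force: [-0.7, -0.1, -0.7]
opening: 0.0446
```

send_rows --motion '[[[0,-0.03,0,0],[0,-0.07,0,0],[0,-0.11,0,0],[0.02,-0.14,0,0],[0.05,-0.16,0,0],[0.08,-0.16,0,0],[0.1,-0.16,0,0],[0.1,-0.16,0,0]]]'

```text
time: 12.0
tool_pos: [0.4516, 0.2081, 0.3353]
tool_rot: [-1.584, -0.002, 2.275]
contact_force: [0.2, 0.4, 0.2]
opening: 0.0555
```

Run:
```python
from h import *
np.set_printoptions(precision=4,suppress=True)
o=st(); 
for n in ['wrist','side','top']: shot(n,n[0]+'13')
b=cv2.imread('pics/s13.png')[130:230,180:310]; cv2.imwrite('pics/s13b.png',cv2.resize(b,None,fx=6,fy=6,interpolation=cv2.INTER_CUBIC))
```

```text
12.0 [0.4516 0.2081 0.3353] [-1.5836 -0.0018  2.2754] F [0.1682 0.3952 0.2264] M [ 0.1044  0.021  -0.0047] 0.05547435912073375
```

View pics/s13b.png

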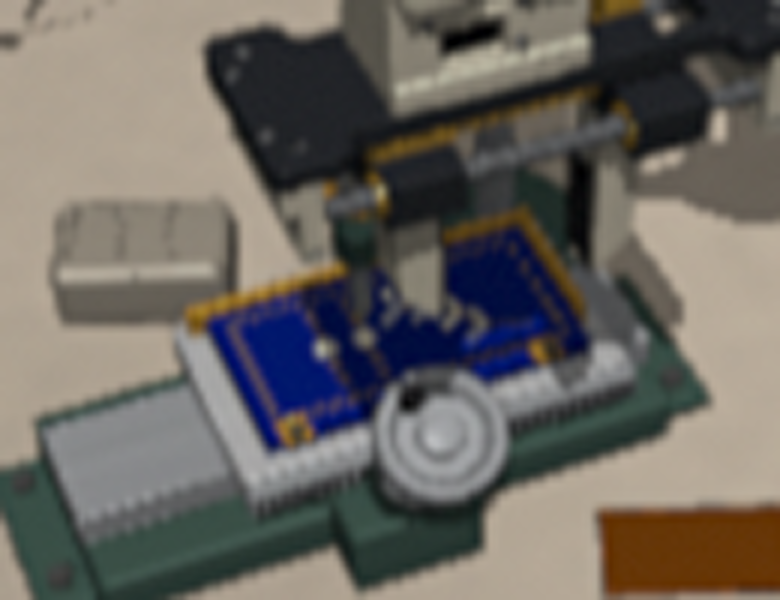

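View pics/w13.png

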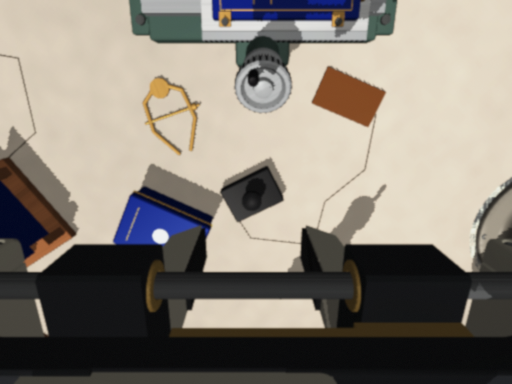

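Side crop: dot_1 sits at (364,337) right below the punch tip at about (358,320), and dot_2 is at (324,349). I'll zoom in and compare with the projected punch axis.

Run:
```python
from h import *
np.set_printoptions(precision=2,suppress=True)
S=load('side0'); S13=load('s13')
for z in [.206,.186,.15,.12,.1,.085,.076]: print(z,proj(S,[*CAP,z])[0])
print('by+1mm',proj(S,[*(CAP+.001*by[:2]),.085])[0]-proj(S,[*CAP,.085])[0],'bx',proj(S,[*(CAP+.001*bx[:2]),.085])[0]-proj(S,[*CAP,.085])[0])
A=[]
for n in ['side0','s13']:
    b=cv2.imread('pics/%s.png'%n)[140:200,215:265]; b=cv2.convertScaleAbs(b,alpha=1.5,beta=10); A.append(cv2.resize(b,None,fx=8,fy=8,interpolation=cv2.INTER_NEAREST))
cv2.imwrite('pics/z1.png',np.hstack(A)) # 800x480
```

```text
0.206 [238.17 152.31]
0.186 [238.5 157.9]
0.15 [239.09 167.59]
0.12 [239.55 175.33]
0.1 [239.85 180.33]
0.085 [240.07 183.99]
0.076 [240.2  186.16]
by+1mm [-0.32  0.1 ] bx [-0.13 -0.22]
```

View pics/z1.png

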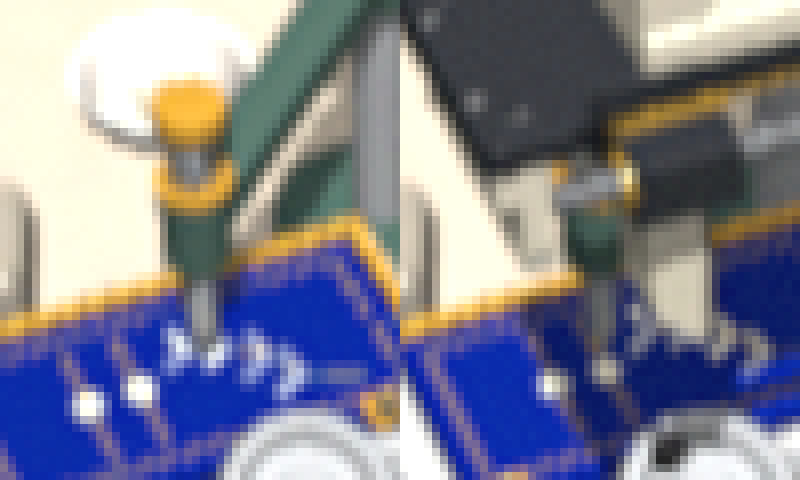

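Side view agrees within its resolution of about 1 mm: dot_1 at (240.25,185.9), axis predicted at (240.2,186.2). For a sharper check I'll use an oblique close wrist view along bed x.

Run:
```python
from h import *
np.set_printoptions(precision=4,suppress=True)
t=np.array([*(CAP-.13*bx[:2]-.081*by[:2]),.15]); print(t,shift(t,YAW+np.pi/2), shift(t+[0,0,.1]))
```

```text
[0.4281 0.0823 0.15  ] (array([-0.0785,  0.1833,  0.1017]), np.float64(-90.18873922542495)) (array([-0.0783,  0.0834,  0.1005]), None)
```

send_rows --motion '[[[-0.01,0,0.015,-8.5],[-0.02,0,0.03,-17],[-0.04,0,0.05,-25.5],[-0.06,0,0.07,-34],[-0.075,0.01,0.09,-42.5],[-0.078,0.03,0.1,-51],[-0.078,0.05,0.1,-59],[-0.078,0.06,0.1,-67]]]' --gripper 0

```text
time: 12.95
tool_pos: [0.4277, 0.0811, 0.2718]
tool_rot: [-1.577, 0.008, -2.838]
contact_force: [-0.0, -0.3, -0.8]
opening: 0.0006
```

Run:
```python
from h import *
np.set_printoptions(precision=4,suppress=True)
t=np.array([*(CAP-.13*bx[:2]-.081*by[:2]),.15]); st();print(t,shift(t,YAW+np.pi/2))
```

```text
12.95 [0.4277 0.0811 0.2718] [-1.5769  0.0083 -2.8381] F [-0.0295 -0.2501 -0.7646] M [ 0.0457  0.0421 -0.0143] 0.0006282310215496901
[0.4281 0.0823 0.15  ] (array([ 0.0003,  0.1218, -0.0003]), np.float64(-23.01043060220639))
```

send_rows --motion '[[[0,0.02,0,-8],[0,0.05,0,-16],[0,0.08,0,-23],[0,0.105,0,-23],[0,0.12,0,-23],[0,0.12,0,-23],[0,0.12,0,-23]]]'

```text
time: 13.65
tool_pos: [0.429, 0.0814, 0.1519]
tool_rot: [-1.573, 0.01, -2.438]
contact_force: [0.2, -0.4, 0.7]
opening: 0.0002
```

Run:
```python
from h import *
np.set_printoptions(precision=4,suppress=True)
st(); shot('wrist','w14')
```

```text
13.65 [0.429  0.0814 0.1519] [-1.5732  0.0097 -2.4378] F [ 0.1997 -0.4348  0.7061] M [-0.0188 -0.0341 -0.001 ] 0.00020309511392631747
```

View pics/w14.png

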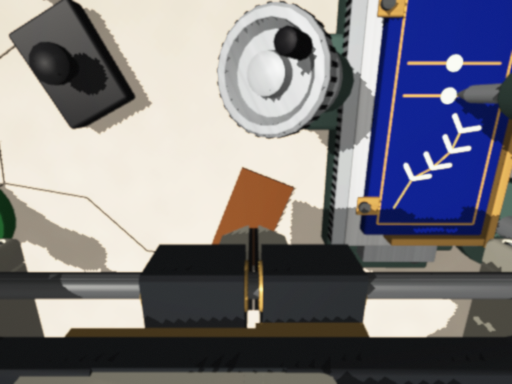

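Very clear: tip at about (460,96), dot_1 at (449,96), dot_2 at (455,63). Now the numbers.

```bash
cat >> h.py <<'E'
def wd(fn,box=(435,40,470,115)):
    W=load(fn); x0,y0,x1,y1=box; f=W['frame'][y0:y1,x0:x1].astype(int); m=((f.min(2)>190)).astype(np.uint8); n,l,s,ce=cv2.connectedComponentsWithStats(m); r=[]
    for i in range(1,n):
        if s[i,4]>40: p=onplane(W,*(ce[i]+[x0,y0]),.076); r.append((s[i].tolist(),(ce[i]+[x0,y0]).round(2),p.round(4))); print(r[-1])
    return r
E
python3 - <<'E'
from h import *
np.set_printoptions(precision=4,suppress=True)
W=load('w14'); wd('w14')
for d in [-.001,0,.001]:
  for z in [.085,.11]: print(d,z,proj(W,[*(CAP+d*by[:2]),z]))
print('dot pred',proj(W,[*CAP,.076]))
b=W['frame'][40:130,420:512,::-1]; cv2.imwrite('pics/z14.png',cv2.resize(b,None,fx=6.5,fy=6.5,interpolation=cv2.INTER_NEAREST))
E
```

```text
([11, 15, 17, 17, 214], array([454.14,  62.77]), array([0.5905, 0.0485, 0.076 ]))
([6, 48, 15, 16, 190], array([448.02,  95.38]), array([0.5751, 0.0356, 0.076 ]))
-0.001 0.085 [[454.8975  98.025 ]]
-0.001 0.11 [[483.5125  98.0199]]
0 0.085 [[455.2036  96.3831]]
0 0.11 [[483.9122  96.144 ]]
0.001 0.085 [[455.5107  94.7362]]
0.001 0.11 [[484.3132  94.2616]]
dot pred [[446.5462  96.4552]]
```

View pics/z14.png

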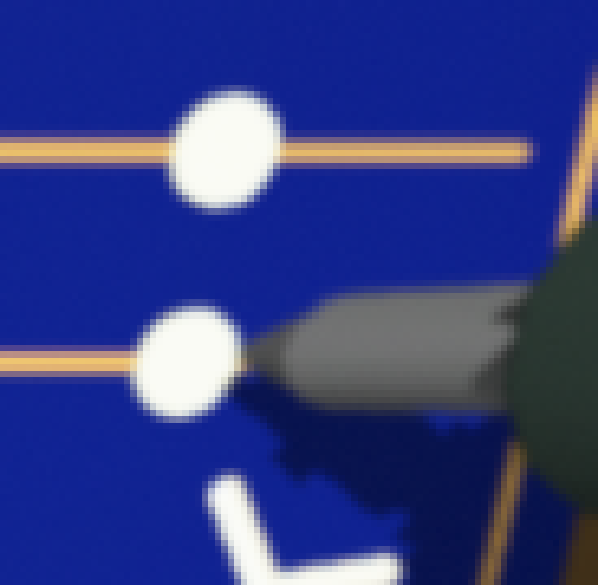

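Direct view: dot_1 is about 0.6 mm past the point (zoom row 362 against the axis at 355, 10.7 px/mm). I'll nudge the handle back slightly with closed fingers, keeping this view of the dots.

Run:
```python
from h import *
np.set_printoptions(precision=4,suppress=True)
W=load('w14'); th=2.62
H=lambda h:C+.020*(-np.cos(th)*ex+np.sin(th)*by)+h*SH
print('handle base/top px',proj(W,H(.007)),proj(W,H(.025)),H(.025),H(.018),H(.007))
f=W['frame'][10:75,262:325].max(2); ys,xs=np.where(f<45); print('dark',xs.mean()+262,ys.mean()+10,len(xs))
t=H(.020); t[2]=.178; t0=t-.022*by
print(t0,shift(t0+[0,0,.03]),shift(t0),shift(t))
```

```text
handle base/top px [[308.9881  46.7277]] [[292.6727  40.1511]] [0.5161 0.1354 0.1586] [0.5183 0.1327 0.1526] [0.5219 0.1285 0.143 ]
dark 293.5125944584383 43.71536523929471 794
[0.5009 0.1192 0.178 ] (array([-0.0796, -0.0548,  0.0177]), None) (array([-0.0792, -0.0248,  0.0177]), None) (array([-0.1012, -0.0245,  0.0177]), None)
```

send_rows --motion '[[[0,-0.03,0,0],[-0.01,-0.055,0.005,0],[-0.04,-0.055,0.01,0],[-0.07,-0.055,0.0175,0],[-0.079,-0.055,0.0175,0],[-0.079,-0.045,0.0175,0],[-0.079,-0.03,0.0175,0],[-0.079,-0.03,0.0175,0]]]'

```text
time: 14.5
tool_pos: [0.4983, 0.1186, 0.1812]
tool_rot: [-1.575, 0.007, -2.438]
contact_force: [-0.8, -0.6, -0.1]
opening: 0.0008
```

Run:
```python
from h import *
np.set_printoptions(precision=4,suppress=True)
st(); print(shift([0.5009,0.1192,0.178],YAW+np.pi/2)); shot('wrist','w15')
```

```text
14.5 [0.4983 0.1186 0.1812] [-1.5751  0.0066 -2.4375] F [-0.798  -0.58   -0.0754] M [-0.0563 -0.0189  0.0425] 0.00084784688217335
(array([-0.0024,  0.0032,  0.0013]), np.float64(-0.060190036588983475))
```

View pics/w15.png

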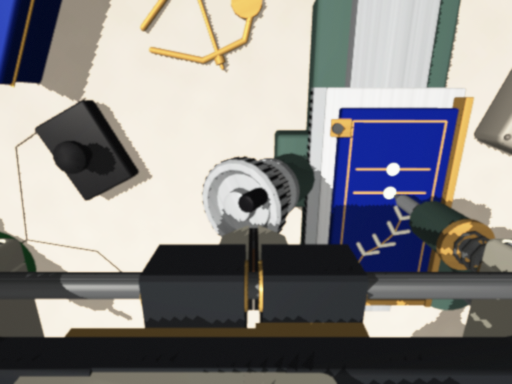

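send_rows --motion '[[[0,0.003,0.001,0],[-0.003,0.003,0.001,0],[-0.006,0.003,0.001,0],[-0.008,0.003,0.001,0],[-0.008,0.003,0.001,0]]]'

```text
time: 15.05
tool_pos: [0.5059, 0.1231, 0.1796]
tool_rot: [-1.574, 0.008, -2.437]
contact_force: [0.1, -0.8, 0.8]
opening: 0.0006
```

Run:
```python
from h import *
np.set_printoptions(precision=4,suppress=True)
st(); wd('w15',(375,155,410,205)); shot('wrist','w16'); wd('w16',(370,160,415,230))
```

```text
15.05 [0.5059 0.1231 0.1796] [-1.5738  0.0078 -2.4374] F [ 0.1166 -0.7918  0.8318] M [-0.1686  0.1281 -0.0035] 0.0005585340839608609
([12, 8, 13, 13, 125], array([392.75, 168.83]), array([0.5903, 0.0484, 0.076 ]))
([8, 32, 13, 12, 117], array([389.03, 192.41]), array([0.5747, 0.0356, 0.076 ]))
([14, 14, 13, 12, 124], array([389.9 , 179.73]), array([0.5902, 0.0485, 0.076 ]))
([11, 38, 13, 9, 90], array([386.71, 202.02]), array([0.5755, 0.0361, 0.076 ]))
```

View pics/w16.png

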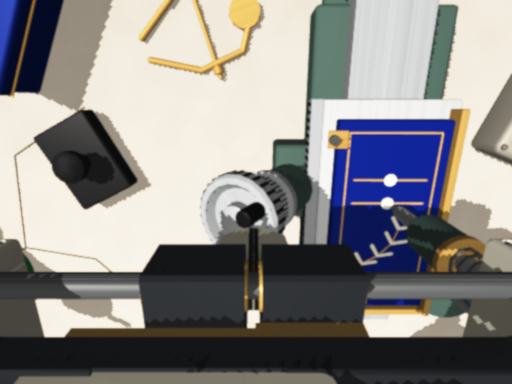

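send_rows --motion '[[[-0.001,0.001,0,0],[-0.002,0.001,0,0],[-0.003,0.001,0,0],[-0.003,0.001,0,0]]]'

```text
time: 15.5
tool_pos: [0.5074, 0.1251, 0.1782]
tool_rot: [-1.575, 0.006, -2.437]
contact_force: [-4.7, -2.2, 1.8]
opening: 0.0008
```

Run:
```python
from h import *
np.set_printoptions(precision=4,suppress=True)
st();  shot('wrist','w17'); r=wd('w17',(370,160,415,215))
for p in [(.5902,.0485),r[0][2][:2]]: print((np.array(p)-CAP)@by[:2]*1e3)
```

```text
15.5 [0.5074 0.1251 0.1782] [-1.5751  0.0064 -2.4374] F [-4.7491 -2.2099  1.8487] M [-0.3636  0.8046  0.0895] 0.0008221306883461252
([15, 16, 14, 12, 126], array([391.33, 181.55]), array([0.5912, 0.0493, 0.076 ]))
([12, 39, 13, 8, 74], array([388.08, 202.81]), array([0.577 , 0.0376, 0.076 ]))
20.568043325596893
21.848077553984133
```

Run:
```python
from h import *
np.set_printoptions(precision=4,suppress=True)
A=[]
for n in ['w16','w17']:
    W=load(n); b=W['frame'][165:235,360:430,::-1]; A.append(cv2.resize(b,None,fx=5.7,fy=5.7,interpolation=cv2.INTER_CUBIC))
    g=W['frame'][120:330,335:460].astype(int); 
    print(n,proj(W,[*CAP,.076]),proj(W,[*CAP,.085]))
cv2.imwrite('pics/z17.png',np.hstack(A))
```

```text
w16 [[385.631 203.529]] [[390.2908 207.2829]]
w17 [[386.7973 206.7434]] [[391.4962 210.6375]]
```

View pics/z17.png

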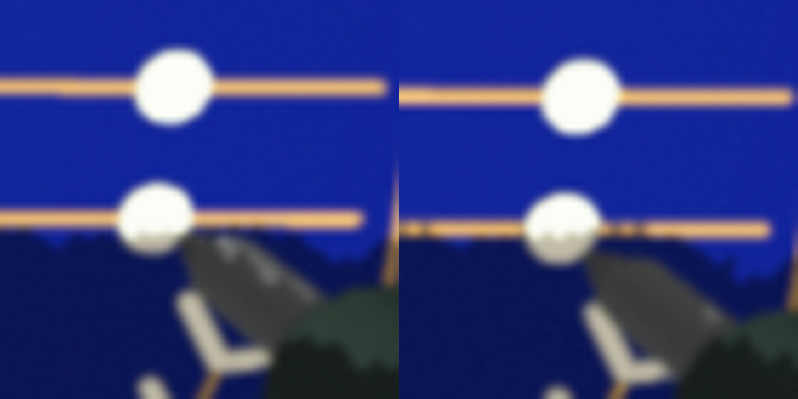

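send_rows --motion '[[[0.003,0,0,0],[0.008,-0.01,0,0],[0.03,-0.03,-0.005,0],[0.06,-0.03,-0.01,0],[0.08,-0.03,-0.018,0],[0.087,-0.01,-0.018,0],[0.087,0.015,-0.018,0],[0.087,0.026,-0.018,0]]]'

```text
time: 16.35
tool_pos: [0.4291, 0.0824, 0.1512]
tool_rot: [-1.575, 0.007, -2.438]
contact_force: [-0.0, 0.6, 0.1]
opening: 0.0004
```

send_rows --motion '[[[0,0,0,0],[0,0,0,0]]]'

```text
time: 16.55
tool_pos: [0.4296, 0.0824, 0.152]
tool_rot: [-1.574, 0.008, -2.438]
contact_force: [-0.2, 0.5, 1.1]
opening: 0.0006
```

Run:
```python
from h import *
np.set_printoptions(precision=4,suppress=True)
st();  shot('wrist','w18'); r=wd('w18')
W=load('w18'); print(proj(W,[*CAP,.076]),proj(W,[*CAP,.085]))
b=W['frame'][40:130,420:512,::-1]; cv2.imwrite('pics/z18.png',cv2.resize(b,None,fx=6.5,fy=6.5,interpolation=cv2.INTER_NEAREST))
```

```text
16.55 [0.4296 0.0824 0.152 ] [-1.5742  0.0082 -2.4382] F [-0.1666  0.484   1.1351] M [-0.0209 -0.0137  0.0498] 0.0005601005926699374
([12, 14, 17, 17, 214], array([455.06,  61.9 ]), array([0.5915, 0.0494, 0.076 ]))
([7, 47, 16, 16, 194], array([449.08,  94.51]), array([0.5763, 0.0364, 0.076 ]))
[[446.9897  97.8779]] [[455.6436  97.8934]]
```

View pics/z18.png

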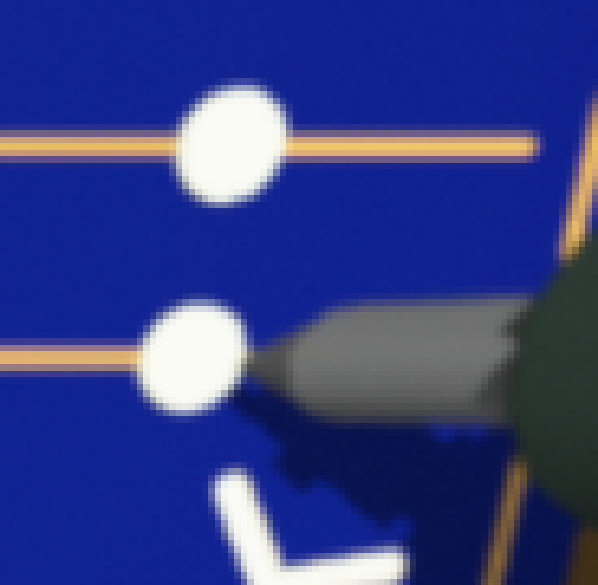

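Dot_1's line is now within about 0.4 mm of the punch axis (row 357 against 361), so I'll accept it. Going to the cap with closed fingers.

Run:
```python
from h import *
np.set_printoptions(precision=4,suppress=True)
print(shift([.5745,.0365,.262]),shift([.5745,.0365,.24]))
```

```text
(array([-0.0816, -0.1095,  0.1283]), None) (array([-0.0814, -0.0875,  0.1284]), None)
```

send_rows --motion '[[[0,-0.04,0,0],[0,-0.08,0,0],[0,-0.11,0.01,0],[-0.02,-0.11,0.04,0],[-0.05,-0.11,0.075,0],[-0.07,-0.11,0.11,0],[-0.0815,-0.11,0.128,0],[-0.0815,-0.11,0.128,0]]]'

```text
time: 17.4
tool_pos: [0.5765, 0.0356, 0.2628]
tool_rot: [-1.572, 0.01, -2.439]
contact_force: [0.1, -0.3, -0.5]
opening: 0.0004
```

send_rows --motion '[[[0,0,0,0],[0,0,0,0]]]'

```text
time: 17.6
tool_pos: [0.5759, 0.0359, 0.2634]
tool_rot: [-1.572, 0.01, -2.439]
contact_force: [-1.2, 0.0, 0.3]
opening: 0.0005
```

Run:
```python
from h import *
np.set_printoptions(precision=4,suppress=True)
st(); print(shift([.5745,.0365,.222]));shot('side','s19');shot('wrist','w19')
b=cv2.imread('pics/s19.png')[110:230,180:310]; cv2.imwrite('pics/s19b.png',cv2.resize(b,None,fx=5,fy=5,interpolation=cv2.INTER_CUBIC))
```

```text
17.6 [0.5759 0.0359 0.2634] [-1.572   0.0104 -2.439 ] F [-1.2174  0.0214  0.2822] M [-0.0584  0.0142  0.0405] 0.0004901750309446131
(array([ 0.0012,  0.0414, -0.0013]), None)
```

View pics/s19b.png

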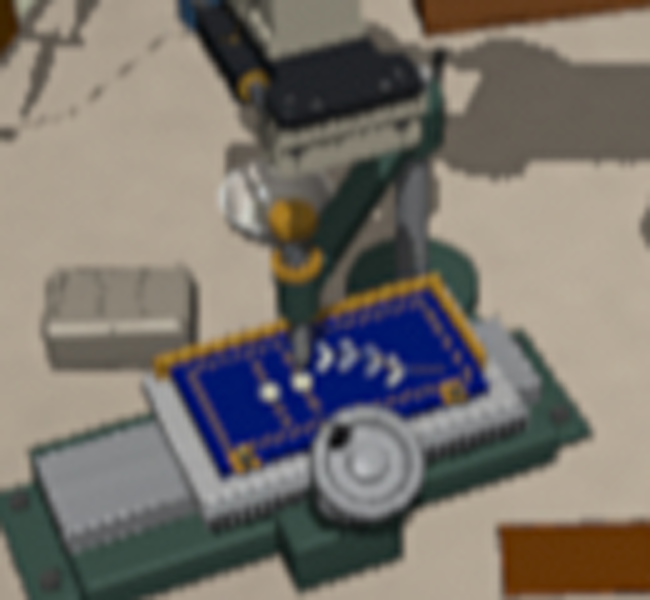

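View pics/w19.png

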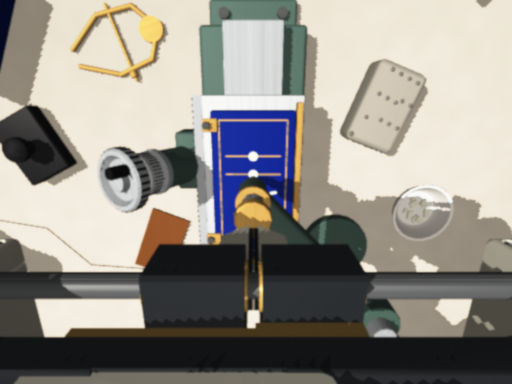

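Side crop: dot_1 at (303,382) directly below the tip at (302,366), and the fingers are above the cap at (292,215). Pressing.

send_rows --motion '[[[0.001,0.015,-0.001,0],[0.001,0.028,-0.001,0],[0.001,0.033,-0.001,0],[0.001,0.037,-0.001,0],[0.001,0.04,-0.001,0],[0.001,0.0425,-0.001,0],[0.001,0.0435,-0.001,0],[0.001,0.0435,-0.001,0]]]'

```text
time: 18.5
tool_pos: [0.5747, 0.0367, 0.2221]
tool_rot: [-1.571, 0.012, -2.439]
contact_force: [-6.0, 1.1, 13.2]
opening: 0.0007
```

Run:
```python
from h import *
np.set_printoptions(precision=4,suppress=True)
st()
```

```text
18.5 [0.5747 0.0367 0.2221] [-1.5707  0.0118 -2.4386] F [-5.9968  1.0822 13.2218] M [0.064  1.1564 0.0225] 0.0006511960030356975
```

send_rows --motion '[[[0,0.003,0,0],[0,0.003,0,0]]]'

```text
time: 18.7
tool_pos: [0.5747, 0.0367, 0.2221]
tool_rot: [-1.569, 0.013, -2.438]
contact_force: [-8.8, 0.0, 17.5]
opening: 0.0006
```

Run:
```python
from h import *
np.set_printoptions(precision=4,suppress=True)
st(); shot('side','s20')
b=cv2.imread('pics/s20.png')[110:230,180:310]; cv2.imwrite('pics/s20b.png',cv2.resize(b,None,fx=5,fy=5,interpolation=cv2.INTER_CUBIC))
```

```text
18.7 [0.5747 0.0367 0.2221] [-1.5687  0.0135 -2.4382] F [-8.8144  0.0298 17.5454] M [-0.0164  1.4155 -0.0079] 0.0006170222453059532
```

View pics/s20b.png

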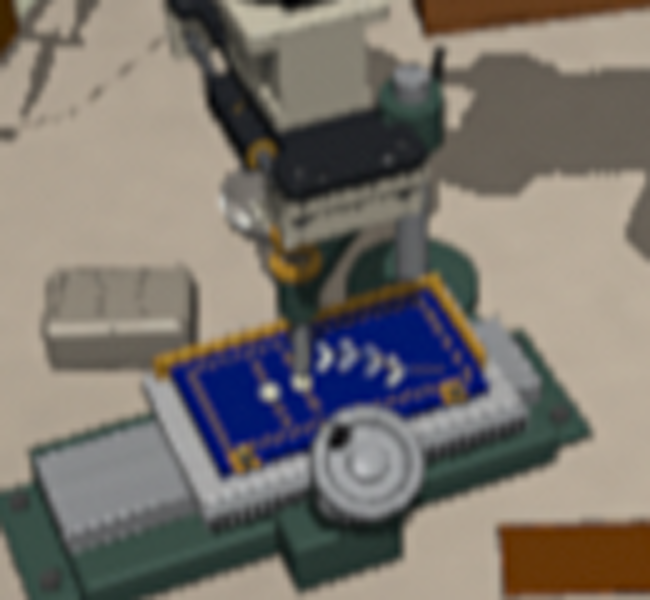

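The stop is hard (17 N, no further travel), with the point on dot_1 at (303,382). I'll lift and return to the wheel.

send_rows --motion '[[[0,-0.015,0,0],[0,-0.04,0,0],[0,-0.07,0,0],[0.02,-0.1,-0.03,8],[0.04,-0.1,-0.06,16],[0.06,-0.1,-0.09,24],[0.08,-0.1,-0.11,32],[0.08,-0.1,-0.11,40]]]'

```text
time: 19.55
tool_pos: [0.4387, 0.0687, 0.3215]
tool_rot: [-1.578, 0.012, -3.141]
contact_force: [0.4, -0.3, 0.1]
opening: 0.0004
```

Run:
```python
from h import *
np.set_printoptions(precision=4,suppress=True)
st(); t=ctgt(2.5); print(t,shift(t+[0,0,.08],YAW)); shot('side','s21')
b=cv2.imread('pics/s21.png')[110:230,180:310]; cv2.imwrite('pics/s21b.png',cv2.resize(b,None,fx=5,fy=5,interpolation=cv2.INTER_CUBIC))
```

```text
19.55 [0.4387 0.0687 0.3215] [-1.578   0.0125 -3.1411] F [ 0.3933 -0.316   0.1453] M [0.0203 0.0012 0.0448] 0.00036218364686781395
[0.5194 0.1356 0.1732] (array([-0.0799,  0.0698, -0.0663]), np.float64(49.626107619752524))
```

View pics/s21b.png

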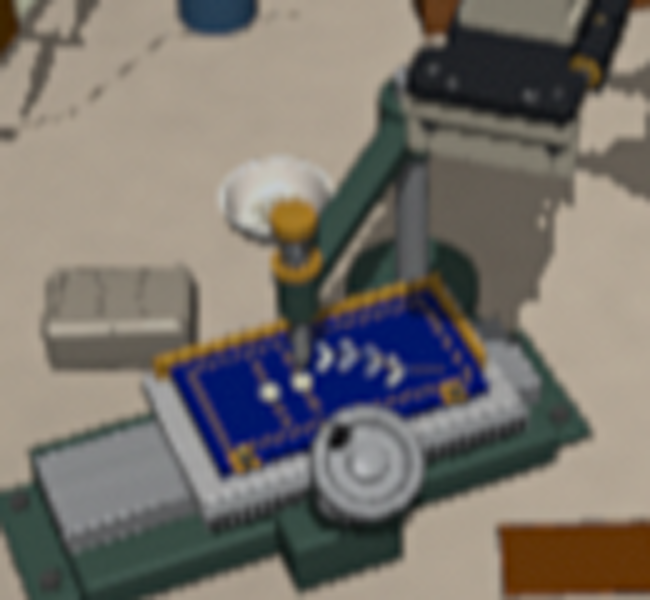

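The punch is back up (cap at (294,213)). Returning to the handle.

send_rows --motion '[[[-0.01,0.01,-0.01,8.4],[-0.03,0.02,-0.02,16.8],[-0.05,0.035,-0.04,25.2],[-0.07,0.05,-0.06,33.6],[-0.08,0.06,-0.066,42],[-0.08,0.07,-0.066,49.6],[-0.08,0.07,-0.066,49.6],[-0.08,0.07,-0.066,49.6]]]' --gripper 0.5

```text
time: 20.4
tool_pos: [0.5221, 0.1343, 0.2533]
tool_rot: [-1.586, 0.004, 2.274]
contact_force: [0.0, 0.8, -0.6]
opening: 0.0459
```

Run:
```python
from h import *
np.set_printoptions(precision=4,suppress=True)
st(); t=ctgt(2.5); print(t,shift(t,YAW)); shot('wrist','w22'); dots('w22',(150,0,400,60))
W=load('w22'); th=2.5
H=lambda h:C+.020*(-np.cos(th)*ex+np.sin(th)*by)+h*SH
print('pred handle',proj(W,H(.025)),proj(W,H(.016)))
f=W['frame'][170:260,180:320].max(2); ys,xs=np.where(f<35); print(len(xs))
```

```text
20.4 [0.5221 0.1343 0.2533] [-1.586   0.0037  2.2739] F [ 0.0019  0.8086 -0.6301] M [ 0.0668  0.0011 -0.0452] 0.045904340792363205
[0.5194 0.1356 0.1732] (array([0.003 , 0.08  , 0.0024]), np.float64(-0.11331624470190373))
[ 65  23  13  37 110] [217.7  38.9] [0.6347 0.0556 0.076 ] bx,by rel 24.28 59.03
[244  22   6  38 124] [397.5  45.1] [ 0.5026 -0.0489  0.076 ] bx,by rel 18.25 -109.23
[162  48  11  12  55] [316.9  55.3] [0.554 0.006 0.076] bx,by rel 9.77 -34.55
pred handle [[256.2112 208.9151]] [[256.2584 200.5159]]
821
```

View pics/w22.png

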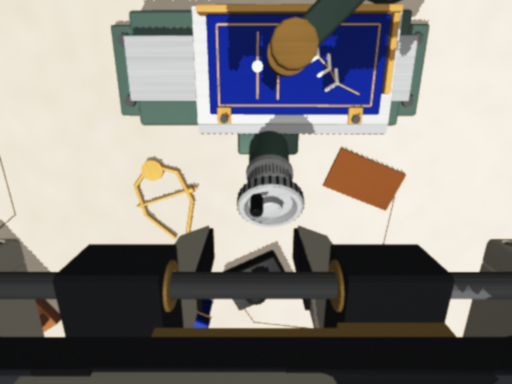

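send_rows --motion '[[[0.003,0.03,0.0024,0],[0.003,0.055,0.0024,0],[0.003,0.072,0.0024,0],[0.003,0.08,0.0024,0],[0.003,0.08,0.0024,0]]]'

```text
time: 20.95
tool_pos: [0.5196, 0.1354, 0.1736]
tool_rot: [-1.586, 0.004, 2.274]
contact_force: [-0.3, 0.7, -0.3]
opening: 0.0456
```

Run:
```python
from h import *
np.set_printoptions(precision=4,suppress=True)
st(); t=ctgt(2.5); print(shift(t,YAW))
```

```text
20.95 [0.5196 0.1354 0.1736] [-1.5865  0.004   2.2745] F [-0.2784  0.6968 -0.3049] M [ 0.0974  0.018  -0.027 ] 0.0455529570437159
(array([ 0.0002,  0.0004, -0.    ]), np.float64(-0.0822249350759623))
```

send_rows --motion '[[[0,0,0,0],[0,0,0,0],[0,0,0,0],[0,0,0,0],[0,0,0,0],[0,0,0,0],[0,0,0,0]]]' --gripper 0 --grip_force 35

```text
time: 21.65
tool_pos: [0.5195, 0.1353, 0.1739]
tool_rot: [-1.586, 0.004, 2.275]
contact_force: [-0.6, -0.8, 2.9]
opening: 0.0095
```

Run:
```python
from h import *
np.set_printoptions(precision=4,suppress=True)
st(); plan(np.arange(2.5,4.2,.125)); shot('wrist','w23'); dots('w23',(150,15,330,75))
```

```text
21.65 [0.5195 0.1353 0.1739] [-1.5864  0.0042  2.2745] F [-0.6167 -0.7697  2.8706] M [-0.0564  0.2511 -0.0025] 0.009527700600967077
theta now 2.52170156345503 r 0.020407039263102764 off-plane 0.0004370929720635859
2.5 [0.0003, 0.0007, -0.0001] -0.1
2.62 [-0.0009, -0.0, 0.002] -0.1
2.75 [-0.0019, -0.0006, 0.0042] -0.1
2.88 [-0.0026, -0.0011, 0.0066] -0.1
3.0 [-0.003, -0.0013, 0.009] -0.1
3.12 [-0.0032, -0.0015, 0.0115] -0.1
3.25 [-0.0031, -0.0015, 0.014] -0.1
3.38 [-0.0027, -0.0013, 0.0165] -0.1
3.5 [-0.0021, -0.001, 0.0189] -0.1
3.62 [-0.0012, -0.0005, 0.0211] -0.1
3.75 [-0.0001, 0.0001, 0.0233] -0.1
3.88 [0.0013, 0.0009, 0.0253] -0.1
4.0 [0.0028, 0.0017, 0.027] -0.1
4.12 [0.0045, 0.0027, 0.0286] -0.1
[ 98  28  15  18 202] [255.1  51.5] [0.5913 0.0497 0.076 ] bx,by rel 0.66 22.18
```

send_rows --motion '[[[-0.0014,-0.0003,0.003,0],[-0.0022,-0.0008,0.0054,0],[-0.0028,-0.0012,0.0078,0],[-0.0031,-0.0014,0.0102,0],[-0.0032,-0.0015,0.0127,0],[-0.0029,-0.0014,0.0152,0],[-0.0024,-0.0012,0.0177,0],[-0.0024,-0.0012,0.0177,0]]]'

```text
time: 22.5
tool_pos: [0.5136, 0.1224, 0.1774]
tool_rot: [-1.6, 0.013, 2.273]
contact_force: [14.8, 2.2, 0.6]
opening: 0.009
```

Run:
```python
from h import *
np.set_printoptions(precision=4,suppress=True)
st(); plan(np.arange(3.25,4.8,.125)); shot('wrist','w24'); dots('w24',(150,15,330,75))
```

```text
22.5 [0.5136 0.1224 0.1774] [-1.6     0.0131  2.2733] F [14.7808  2.1509  0.5769] M [ 0.5231 -2.8173 -0.2601] 0.00904101948298935
theta now -3.098799369261002 r 0.02358174453010276 off-plane 0.0004992809854709632
3.25 [0.003, 0.0022, 0.0012] -0.2
3.38 [0.0033, 0.0023, 0.0037] -0.2
3.5 [0.004, 0.0026, 0.0061] -0.2
3.62 [0.0048, 0.0031, 0.0084] -0.2
3.75 [0.006, 0.0036, 0.0105] -0.2
3.88 [0.0073, 0.0043, 0.0125] -0.2
4.0 [0.0089, 0.0051, 0.0143] -0.2
4.12 [0.0106, 0.0061, 0.0159] -0.2
4.25 [0.0125, 0.0071, 0.0171] -0.2
4.38 [0.0145, 0.0082, 0.0181] -0.2
4.5 [0.0166, 0.0093, 0.0189] -0.2
4.62 [0.0187, 0.0105, 0.0193] -0.2
4.75 [0.0209, 0.0118, 0.0194] -0.2
[162  13  18  33 190] [323.7  46. ] [0.5523 0.0024 0.076 ] bx,by rel 11.4 -38.17
[154  24   8  10  39] [308.3  43.6] [0.5617 0.0083 0.076 ] bx,by rel 13.0 -27.2
[ 92  42  11  15 101] [246.3  64.8] [0.5865 0.0474 0.076 ] bx,by rel -0.75 17.03
```

View pics/w24.png

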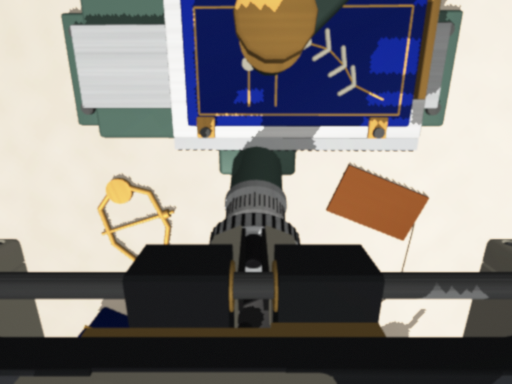

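send_rows --motion '[[[0.0033,0.0023,0.0037,0],[0.004,0.0026,0.0061,0],[0.0048,0.0031,0.0084,0],[0.006,0.0036,0.0105,0],[0.0073,0.0043,0.0125,0],[0.0089,0.0051,0.0143,0],[0.0106,0.0061,0.0159,0],[0.0106,0.0061,0.0159,0]]]'

```text
time: 23.35
tool_pos: [0.5001, 0.1181, 0.1743]
tool_rot: [-1.609, 0.025, 2.273]
contact_force: [7.5, -10.4, 13.3]
opening: 0.0093
```

```bash
cat >> h.py <<'E'
def gl(fn,x0=150,x1=420):
    "gold lines: lower ends of dot lines; report by at bx=-0.025"
    W=load(fn)
    ps=[CAP-.025*bx[:2]+d*by[:2] for d in np.arange(-.03,.06,.00025)]
    uv=proj(W,np.array([[*p,.076] for p in ps])); f=W['frame'].astype(np.float32); s=np.array([cv2.remap(f,np.float32([[u]]),np.float32([[v]]),cv2.INTER_LINEAR)[0,0] for u,v in uv])
    g=s[:,0]-s[:,2]; d=np.arange(-30,60,.25); 
    from scipy.signal import find_peaks
    k,_=find_peaks(g,height=0,prominence=40); 
    for i in k: 
        w=slice(max(i-5,0),i+6); ww=np.clip(g[w]-(g[i]-80),0,None); print('line by %.2f (g %.0f)'%((d[w]*ww).sum()/ww.sum(),g[i]))
E
python3 - <<'E'
from h import *
np.set_printoptions(precision=4,suppress=True)
st(); plan(np.arange(3.75,4.9,.125)); shot('wrist','w25')
for n in ['w23','w24','w25']: print(n); gl(n)
E
```

```text
23.35 [0.5001 0.1181 0.1743] [-1.609   0.0246  2.2726] F [  7.5175 -10.3509  13.3303] M [-1.6906 -1.4817 -0.182 ] 0.009336103892583004
theta now -2.4581468966813333 r 0.022286591388650998 off-plane 0.0005328347822912104
3.75 [0.0005, 0.001, -0.0026] -0.2
3.88 [0.0019, 0.0017, -0.0006] -0.2
4.0 [0.0034, 0.0024, 0.0012] -0.2
4.12 [0.0052, 0.0033, 0.0027] -0.2
4.25 [0.0071, 0.0043, 0.004] -0.2
4.38 [0.0091, 0.0054, 0.005] -0.2
4.5 [0.0112, 0.0065, 0.0058] -0.2
4.62 [0.0134, 0.0077, 0.0062] -0.2
4.75 [0.0156, 0.0089, 0.0063] -0.2
4.88 [0.0177, 0.0101, 0.0061] -0.2
w23
line by 2.13 (g 60)
line by 22.17 (g 91)
w24
line by -4.46 (g 67)
line by 15.52 (g 97)
line by 53.54 (g 49)
w25
line by -11.61 (g 60)
line by 8.42 (g 56)
line by 46.51 (g 83)
```

View pics/w25.png

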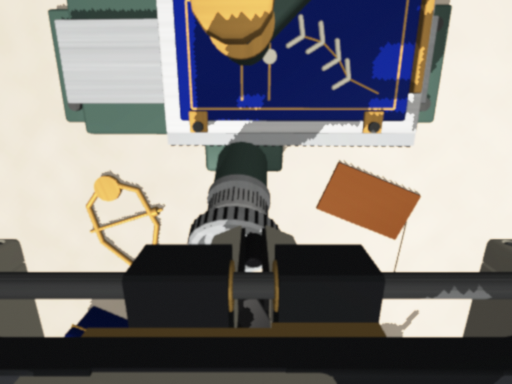

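send_rows --motion '[[[0.0034,0.0024,0.0012,0],[0.0052,0.0033,0.0027,0],[0.0071,0.0043,0.004,0],[0.0091,0.0054,0.005,0],[0.0112,0.0065,0.0058,0],[0.0123,0.0071,0.006,0],[0.0123,0.0071,0.006,0]]]'

```text
time: 24.1
tool_pos: [0.4895, 0.1217, 0.1686]
tool_rot: [-1.611, 0.03, 2.273]
contact_force: [-1.7, -12.0, 13.4]
opening: 0.0094
```

Run:
```python
from h import *
np.set_printoptions(precision=4,suppress=True)
st(); plan(np.arange(4.25,4.9,.1)); shot('wrist','w26'); gl('w26')
```

```text
24.1 [0.4895 0.1217 0.1686] [-1.6106  0.0301  2.2726] F [ -1.7082 -11.9689  13.3986] M [-1.6761  0.0517 -0.1368] 0.009364367097030509
theta now -1.8711512698642188 r 0.020758090164339747 off-plane 0.00042214517437540395
4.25 [-0.0026, -0.0009, -0.002] -0.2
4.35 [-0.001, -0.0, -0.0011] -0.2
4.45 [0.0006, 0.0008, -0.0005] -0.2
4.55 [0.0024, 0.0018, -0.0] -0.2
4.65 [0.0041, 0.0027, 0.0003] -0.2
4.75 [0.0059, 0.0036, 0.0003] -0.2
4.85 [0.0076, 0.0046, 0.0002] -0.2
line by -16.84 (g 68)
line by 3.19 (g 66)
line by 41.28 (g 86)
```

send_rows --motion '[[[0.0024,0.0018,0,0],[0.0041,0.0027,0.0002,0],[0.0048,0.003,0.0003,0],[0.0048,0.003,0.0003,0],[0.0048,0.003,0.0003,0]]]'

```text
time: 24.65
tool_pos: [0.4872, 0.1234, 0.167]
tool_rot: [-1.611, 0.034, 2.273]
contact_force: [-3.5, -9.3, 12.9]
opening: 0.0095
```

Run:
```python
from h import *
np.set_printoptions(precision=4,suppress=True)
st(); plan(np.arange(4.45,5,.1)); shot('wrist','w27'); gl('w27')
```

```text
24.65 [0.4872 0.1234 0.167 ] [-1.6108  0.0341  2.2727] F [-3.5448 -9.2667 12.9272] M [-1.4738  0.4206 -0.1414] 0.009491486037205218
theta now -1.711942156695564 r 0.02072138704558002 off-plane 0.00044263388266798867
4.45 [-0.0022, -0.0006, -0.0012] -0.2
4.55 [-0.0005, 0.0003, -0.0008] -0.2
4.65 [0.0013, 0.0012, -0.0005] -0.2
4.75 [0.003, 0.0021, -0.0004] -0.2
4.85 [0.0048, 0.0031, -0.0006] -0.2
4.95 [0.0065, 0.004, -0.0009] -0.2
line by -18.16 (g 68)
line by 1.86 (g 77)
line by 40.01 (g 88)
```

Reading 1.86 against a target of about 1.75. Release and inspect with the oblique view.

send_rows --motion '[[[0,0,0,0],[0,0,0,0],[0,0,0,0],[0,0,0,0]]]' --gripper 0.5

```text
time: 25.1
tool_pos: [0.487, 0.1235, 0.1667]
tool_rot: [-1.61, 0.034, 2.273]
contact_force: [-0.1, -0.7, 0.5]
opening: 0.0368
```

send_rows --motion '[[[0,-0.03,0,0],[0,-0.07,0,0],[0,-0.1,0,-8],[0,-0.1,0.01,-16.5],[0.01,-0.1,0.03,-25],[0.01,-0.1,0.05,-33.5],[0.01,-0.1,0.06,-42],[0.01,-0.1,0.06,-50]]]'

```text
time: 25.9
tool_pos: [0.4286, 0.092, 0.2638]
tool_rot: [-1.57, 0.051, -3.131]
contact_force: [-0.2, 0.1, -0.4]
opening: 0.046
```

Run:
```python
from h import *
np.set_printoptions(precision=4,suppress=True)
t=np.array([.4294,.0824,.152]); st();print(shift(t,YAW+np.pi/2))
```

```text
25.9 [0.4286 0.092  0.2638] [-1.5701  0.0512 -3.1313] F [-0.2037  0.0701 -0.3901] M [ 0.0282 -0.0411 -0.0027] 0.045950091126894306
(array([0.005 , 0.1117, 0.0095]), np.float64(-39.81153822385491))
```

send_rows --motion '[[[0.002,0.01,0.003,-8.4],[0.005,0.03,0.009,-16.8],[0.005,0.05,0.0095,-25],[0.005,0.075,0.0095,-33],[0.005,0.1,0.0095,-39.8],[0.005,0.112,0.0095,-39.8],[0.005,0.112,0.0095,-39.8],[0.005,0.112,0.0095,-39.8]]]' --gripper 0

```text
time: 26.7
tool_pos: [0.4296, 0.0825, 0.1518]
tool_rot: [-1.538, 0.039, -2.436]
contact_force: [0.2, -0.7, 0.5]
opening: 0.0004
```

Run:
```python
from h import *
np.set_printoptions(precision=4,suppress=True)
st(); shot('wrist','w28'); W=load('w28'); print(proj(W,[*CAP,.076]),proj(W,[*CAP,.085]),proj(W,[*(CAP+.001*by[:2]),.076]))
wd('w28',(420,30,512,130))
b=W['frame'][40:130,420:512,::-1]; cv2.imwrite('pics/z28.png',cv2.resize(b,None,fx=6.5,fy=6.5,interpolation=cv2.INTER_NEAREST))
```

```text
26.7 [0.4296 0.0825 0.1518] [-1.5376  0.0388 -2.4363] F [ 0.152  -0.7257  0.4826] M [-0.0118 -0.0063  0.0301] 0.00036207526515347053
[[436.1238 101.8754]] [[444.5529 101.6278]] [[436.3557 100.3647]]
([11, 62, 15, 15, 178], array([437.95,  99.1 ]), array([0.576 , 0.0362, 0.076 ]))
([6, 92, 15, 8, 94], array([433.55, 126.06]), array([0.5621, 0.0246, 0.076 ]))
```

View pics/z28.png

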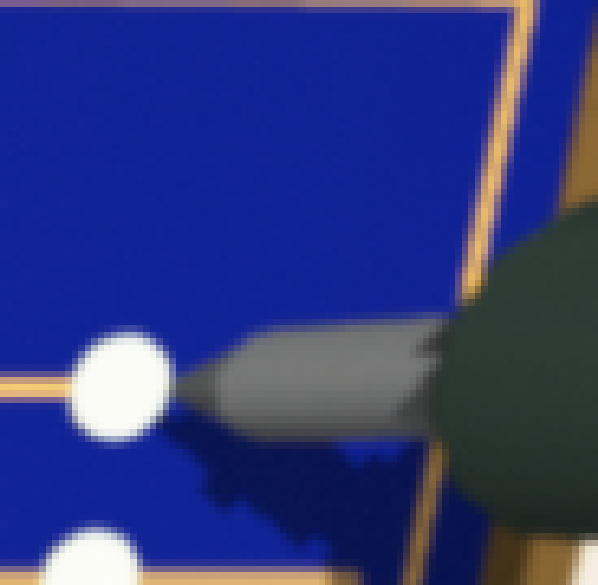

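Dot_2 at zoom (120,387), tip and axis at rows 389–390: aligned within about 0.3 mm. Pressing next.

Run:
```python
from h import *
np.set_printoptions(precision=4,suppress=True)
o=sensors.observe();R=Ro.from_euler('xyz',o['tool_rot']).as_matrix();print(R[:,1])
for z in [.237,.197]:
  print(shift(np.array([.5745,.0365,z])-.025*R[:,1]))
print('straight up .11 ->',R.T@[0,0,.11])
```

```text
[ 0.0523 -0.0001 -0.9986]
(array([-0.0836, -0.102 ,  0.1315]), None)
(array([-0.082 , -0.0621,  0.1301]), None)
straight up .11 -> [-0.0044 -0.1098  0.0037]
```

send_rows --motion '[[[-0.0015,-0.04,0.001,0],[-0.003,-0.08,0.003,0],[-0.005,-0.105,0.012,0],[-0.025,-0.105,0.045,0],[-0.05,-0.105,0.08,0],[-0.07,-0.103,0.115,0],[-0.0836,-0.102,0.1315,0],[-0.0836,-0.102,0.1315,0]]]'

```text
time: 27.55
tool_pos: [0.5754, 0.0356, 0.2622]
tool_rot: [-1.535, 0.041, -2.437]
contact_force: [-0.5, -0.5, 0.6]
opening: 0.0007
```

send_rows --motion '[[[0,0,0,0],[0,0,0,0]]]'

```text
time: 27.75
tool_pos: [0.5747, 0.0359, 0.2629]
tool_rot: [-1.535, 0.041, -2.437]
contact_force: [0.4, 0.2, -1.0]
opening: 0.0006
```

Run:
```python
from h import *
np.set_printoptions(precision=4,suppress=True)
o=st();R=Ro.from_euler('xyz',o['tool_rot']).as_matrix()
for z in [.212,.206,.201,.197,.194,.191]: print(z,shift(np.array([.5745,.0365,z])-.025*R[:,1])[0])
shot('side','s29');b=cv2.imread('pics/s29.png')[110:230,180:310]; cv2.imwrite('pics/s29b.png',cv2.resize(b,None,fx=5,fy=5,interpolation=cv2.INTER_CUBIC))
```

```text
27.75 [0.5747 0.0359 0.2629] [-1.5351  0.0415 -2.4372] F [ 0.3835  0.2223 -1.0136] M [-0.0235  0.0022  0.0003] 0.000641777701472086
0.212 [ 0.0019  0.0258 -0.0024]
0.206 [ 0.0022  0.0318 -0.0026]
0.201 [ 0.0024  0.0368 -0.0028]
0.197 [ 0.0025  0.0408 -0.0029]
0.194 [ 0.0027  0.0438 -0.003 ]
0.191 [ 0.0028  0.0468 -0.0031]
```

View pics/s29b.png

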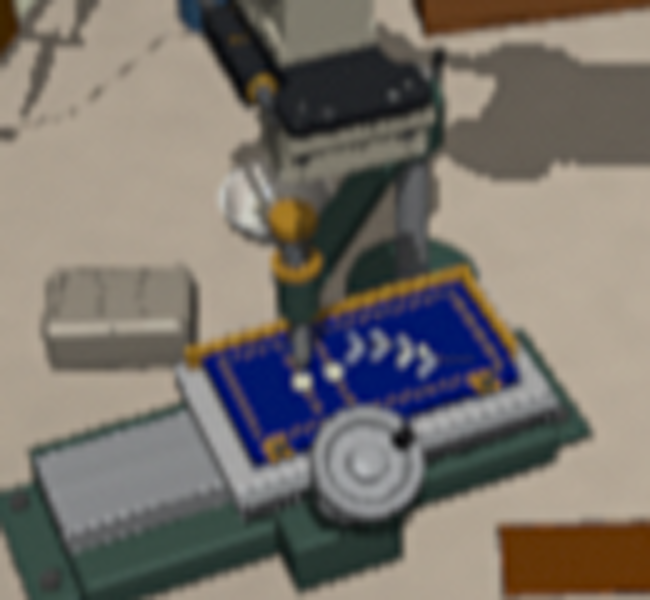

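Dot_2 is at (303,382), the same pixel as dot_1 at its pricking. Pressing.

send_rows --motion '[[[0.001,0.015,-0.001,0],[0.002,0.026,-0.0024,0],[0.0022,0.032,-0.0026,0],[0.0024,0.037,-0.0028,0],[0.0025,0.0405,-0.0029,0],[0.0026,0.043,-0.003,0],[0.0027,0.045,-0.003,0],[0.0027,0.045,-0.003,0]]]'

```text
time: 28.6
tool_pos: [0.5729, 0.0368, 0.222]
tool_rot: [-1.533, 0.044, -2.437]
contact_force: [-12.4, 1.5, 26.5]
opening: 0.0006
```

Run:
```python
from h import *
np.set_printoptions(precision=4,suppress=True)
o=st();R=Ro.from_euler('xyz',o['tool_rot']).as_matrix(); print('tip',o['tool_pos']+.025*R[:,1])
```

```text
28.6 [0.5729 0.0368 0.222 ] [-1.5329  0.0437 -2.4365] F [-12.3999   1.5268  26.4838] M [ 0.1383  2.1216 -0.0556] 0.0005692231224882859
tip [0.5743 0.0368 0.197 ]
```

send_rows --motion '[[[0,0.0025,0,0],[0,0.0025,0,0]]]'

```text
time: 28.8
tool_pos: [0.5728, 0.0368, 0.2222]
tool_rot: [-1.531, 0.045, -2.436]
contact_force: [-9.0, 0.4, 16.7]
opening: 0.0005
```

Fully down (cap top at 0.197, hard stop). Lifting off and moving clear.

send_rows --motion '[[[0,-0.01,0,0],[0,-0.03,0,0],[0,-0.06,0,0],[0,-0.09,0,0],[0.02,-0.12,-0.03,0],[0.04,-0.13,-0.07,0],[0.06,-0.13,-0.1,0],[0.08,-0.13,-0.13,0]]]'

```text
time: 29.6
tool_pos: [0.419, 0.0845, 0.3437]
tool_rot: [-1.53, 0.047, -2.436]
contact_force: [-0.3, 0.1, 0.6]
opening: 0.0005
```

send_rows --motion '[[[0,0,0,0],[0,0,0,0]]]'

```text
time: 29.8
tool_pos: [0.4191, 0.0847, 0.3446]
tool_rot: [-1.528, 0.048, -2.435]
contact_force: [0.5, -0.0, -0.3]
opening: 0.0005
```

Run:
```python
from h import *
np.set_printoptions(precision=4,suppress=True)
o=st()
for n in ['side','top','wrist']: shot(n,n[0]+'30')
b=cv2.imread('pics/s30.png')[110:230,180:310]; c=cv2.imread('pics/w30.png')
cv2.imwrite('pics/s30b.png',cv2.resize(b,None,fx=5,fy=5,interpolation=cv2.INTER_CUBIC))
```

```text
29.8 [0.4191 0.0847 0.3446] [-1.5283  0.0484 -2.4354] F [ 0.5136 -0.0004 -0.3424] M [-0.0598 -0.0276 -0.0003] 0.0005321506330483053
```

View pics/s30b.png

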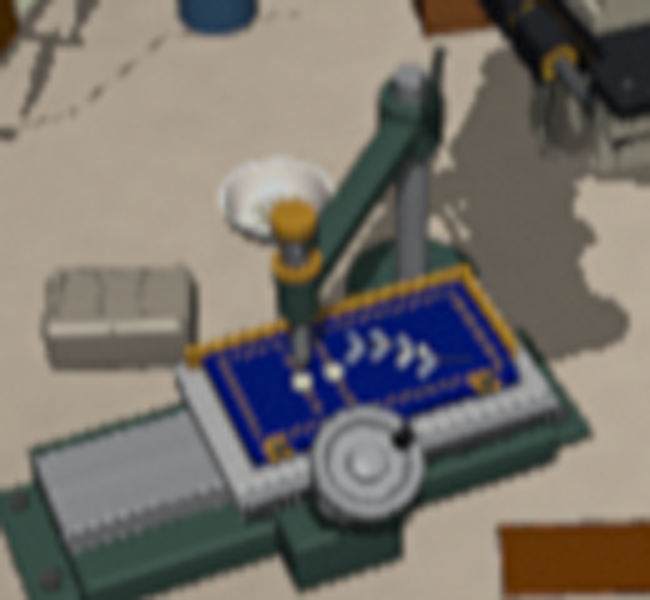

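View pics/w30.png

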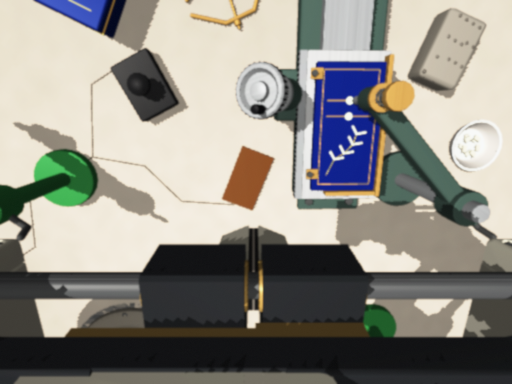

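View pics/t30.png

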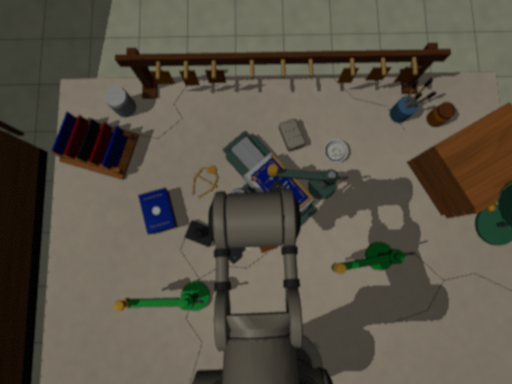

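The punch is up, dot_2 is under the tip at side crop (303,382), bystanders are in place, and the arm is clear. Handing in.

```bash
python3 -c "
from cell import hand_in; print(hand_in())"
```

```text
the job is handed in; nothing more can be done
None
```

I cranked the wheel to dot_1, pressed the punch fully down and let it rise. I then cranked on to dot_2, pricked it the same way, and handed in with the punch up, at about 30 s of the 72 s allowed.

- **Alignment:** In the close wrist view, dot_1's middle was about 0.4 mm from the point when pricked, and dot_2's about 0.3 mm or less. I first overshot dot_1 by about 0.6 mm, so I nudged the handle back before pressing.
- **Presses:** Both hit a hard stop. For dot_1, extra push brought no more travel at 17 N. For dot_2, the cap's top was at 0.197 m, with 26 N measured on the press. Pictures afterwards show the punch back up each time.
- **Last check:** Dot_2 stands under the point, no bystander looks moved, and the arm is clear of everything. The carriage was moved by the handwheel only.
- **What disagreed:** Positions computed from the cap's place differed from the direct tip view by 1 to 2 mm, so I trusted the direct view. The handle slipped in the pads: once about 6 mm, which needed a regrip, and later about 3 mm. The tool also ended tilted about 3°, with no visible effect on the presses. I never saw the punch marks themselves, because the pictures are too coarse to show them.

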